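# Bring a pitted test plate under the depth gauge needle

## Task

Lift the steel test plate with the red-ringed pit off its peg on the drip rack, lay it flat in the guide channel of the dial depth gauge and slide it along until the pit is right under the needle. Let go of the plate and then press the black cap on top of the gauge down until the needle rests in the pit. Leave the other two plates hanging, and the beaker, the strip tube and the dropper bottle standing where they are.

Things in the scene. Friction and masses are not known exactly. Their poses are not given: they have to be found in the camera images.
- plate_red: grey steel plate 160x40x8 mm, about 0.3 kg, pit ringed in RED on its front; hangs on one of three pegs, sloping 60 deg from level, front towards the robot and up. Origin: middle of the back face; x = along it to the end with the peg hole (up the slope), y = across the width, z = out of the front. Hole: 16 mm, at x = +66 mm. Free air behind it from x = -50 to +52 mm
- plate_red_pit (a point): centre of the red-ringed pit (10 mm dark disc, ring 21 mm across), on the front face of plate_red at x = -42 mm, y = 0, z = +8 mm of the plate: near the end without the hole
- plate_black_1: a like plate with a black-ringed pit 20 mm off the middle, on another peg; origin and axes as plate_red. It must stay hanging
- plate_black_2: a like plate with a black-ringed pit 10 mm off the middle, on the third peg; origin and axes as plate_red. It must stay hanging
- drip_rack: fixed rack: grey tray 165x300x16 mm with an open steel easel 170 mm high, sloping 60 deg. Three 7 mm pegs 80 mm apart along y (at -80, 0, 80 mm) stand out 27 mm and point up and to the front at 45 deg, along (-0.71, 0, 0.71) of the rack. Origin: tray's underside centre; x = to the back, y = along the row. Bars behind the plates at their ends only, posts at y = +-133 mm
- pit_gauge: fixed dial depth gauge: grey base 165 (x) by 108 (y) mm, column at the back (x = +78 mm, 165 mm high), round dial head 60 mm across, 24 mm thick, at heights 85 to 145 mm over the needle. Origin: on the bench straight below the needle; x = to the back, y = along the guide channel, which is open and flared at both ends
- stage_centre (a point): floor of the guide channel straight below the needle, 34 mm above the bench. The channel runs along y of pit_gauge, 54 mm to each side of this point (beyond it free air down to the bench), 44 mm wide at its floor, 49 mm at the top of its bevelled rails, which are 5 mm high
- needle_tip (a point): tip of the needle, pointing down, 16 mm above the channel floor with the spindle up, so that a plate in the channel passes under it with 6 to 8 mm to spare. The needle (6 mm thick) and the cap are one spindle that moves only up and down
- cap_top (a point): centre of the top of the black cap (20 mm across, 10 mm high) on the spindle, straight above the needle; 176 mm above the bench with the spindle up, pressed down from above
- spindle (a joint): how far the spindle is pressed down, m: 0 up, about 0.008 when the needle touches a plate lying in the channel, 0.0155 at its lower stop. It starts 0 to 2 mm down, moves with about 2 N and stays where it is left
- beaker: clear plastic beaker, 70 mm across, 102 mm high, standing on the bench; origin at its underside centre; to be left standing
- strip_tube: white and blue test strip tube, 30 mm across, 78 mm high, standing; origin at its underside centre; to be left standing
- reagent_pink: white dropper bottle with pink cap, 32 mm across, 82 mm high, standing; origin at its underside centre; to be left standing

How it is judged:
By the outcome, as a careful person would: the job done as asked, in the order asked, and still so for the second after the job is handed in, with the robot touching nothing.
It also fails if it takes over 54 s, if anything falls off the work surface, if the arm or the gripper's body presses on something with over 40 N, if the wrist force passes 120 N, or if a joint passes its speed limit or range.

## Robot

A 7-joint arm with a two-finger parallel gripper is mounted at the origin on a cart in front of the work surface, level with it; the furniture and walls round the work are solid. World frame = base frame: x ahead of the robot, y to its left, z up, the work surface at z = 0. Lengths are in m, angles in rad, forces in N, time in s.
With the tool pointing down it reaches from about 0.4 to 0.85 m from the base axis. Payload 10.4 kg.
Tool frame: the origin (TCP) lies between the finger pads; the fingertips stand 14 mm ahead of it and the grasp point (between the pads) lies 5 mm behind it; z points along the fingers, y is the direction in which the jaws open and shut (so a half turn about z gives the same grasp; the last joint's range is limited). The gripper opens to 87 mm and grips with 3 to 60 N. Pads are 19 mm wide; open, the fingers measure 117 mm over their backs; the gripper's body (75 mm by 190 mm) begins 51 mm behind the grasp point.
Start: joints at [1.159, 0.332, -0.065, 1.46, 0.022, 1.35, -0.088], TCP at [0.237, -0.578, 0.237] pointing down, gripper open.
Joint ranges: [-2.6, 2.6], [-0.5, 2.12], [-1.47, 1.34], [0.16, 2.42], [-1.27, 4.41], [0.06, 2.06], [-2.6, 2.6]. Speed limits (rad/s): [2.22, 2.22, 2.79, 2.79, 3.14, 3.14, 3.14].

## Interface

Orientations are given as a unit quaternion [x, y, z, w].
In Python, from bench import readout, camera, calibration, order gives the robot as it stands.
- The arm moves only by the tool apply_moves, never from a script. Its argument "deltas" is a list of rows, each an object with "translation": the shift along the world's x, y, z in m, a list of three; "turn": the turn, a rotation vector about the world's x, y, z in rad, a list of three; "hand": the finger opening in m, from 0 to 0.087. A call has 1 to 5 rows; each row shifts and turns the pose as measured when the row begins; what a row does not reach is not made up. A row lasts 1/10 s, in which the tool goes at most 50 mm and 8.59 degrees, less where a joint would pass 70% of its speed; a pose out of reach is approached as far as the arm can. A call with a gripper value outside its range is refused whole. The fingers move at their own pace and stop on an object; "newtons" is the grip in N (left out, the last holds). Time passes only in rows, so rows that do not move let the fingers close. It gives the time, the measured TCP pose, the force and the opening at its end, in the units of the state.
- readout.read_state(): the state, without advancing time (a new reading comes with each control period).
- camera(name): name is "scene" or "top" or "wrist"; returns the picture (384x512x3 uint8, red, green, blue); there is no depth.
- calibration(name): a dict with "fx", "fy", "cx", "cy" (pixels), "extrinsics" (4x4, takes a point from world to camera coordinates). Camera axes: x right, y down, z forward; pixel columns grow to the right and rows downward; lengths in m; the calibration is good to about 2 mm. A picture is of the moment at which its call begins: read the wrist's pose just before it. calibration takes no time and is no camera call; for the wrist camera it gives the pose at the moment of the call.
- order.close_job(): hands the job in, once; it reports no verdict.
The state is a dict: "time": time; "joint_positions": joint angles; "joint_vel": joint speeds; "joint_torque": joint torques, N m; "ee_pos": TCP position; "eef_rot": TCP orientation; "ft_force": force on the tool from outside, world axes, zero at the start; "torque": the same for the moment, N m; "width": finger opening in m.
Only numpy, scipy, OpenCV 4.12 (cv2) and the standard library are available. Lean on these libraries where they do the work, as an engineer would, in place of code of your own. Each camera call takes 0.05 s, during which the arm holds its last target. There are 200 camera calls.

## Working session

There is one attempt and no reset: what is moved stays moved. The work goes in short steps, Python scripts to look and compute and a tool call to move; the robot and the scene stay as the last step left them, time stands still between calls to the robot, and variables do not carry over. Pictures are saved under pics/ and viewed, about 8 in all and at most 12, crops included, and the job is handed in when it is done.

Besides the shell and the picture viewer there is one more tool, called after "Call:" as name([rows], argument=value, ...), one row to a line, values as JSON. apply_moves: Moves the arm, as the interface text tells. Its arguments: {"type":"object","properties":{"deltas":{"type":"array","items":{"type":"object","properties":{"translation":{"type":"array","items":{"type":"number"}},"turn":{"type":"array","items":{"type":"number"}},"hand":{"type":"number"}}}},"newtons":{"type":"number"}},"required":["deltas"]}

```bash
ls; mkdir -p pics; python3 - <<'E'
from bench import readout,camera,calibration
import cv2,numpy as np
print(readout.read_state())
for n in("scene","top"):
    im=camera(n);cv2.imwrite(f"pics/{n}0.png",im[...,::-1]);c=calibration(n);print(n,{k:np.round(v,4).tolist() for k,v in c.items()})
a=cv2.imread("pics/scene0.png");b=cv2.imread("pics/top0.png")
E
```

```text
pics
{'time': 0.0, 'joint_positions': array([ 1.15939198,  0.33287453, -0.06471388,  1.46098121,  0.02160315,
        1.34988656, -0.08850518]), 'joint_vel': array([-0.00048596, -0.00055711,  0.0011917 ,  0.00049645,  0.00019117,
       -0.00017922,  0.00106779]), 'joint_torque': array([ 2.92059613e-04, -6.23250532e+01,  2.46948941e-02, -3.89908898e+01,
       -6.13635569e-02,  3.95030226e-02,  2.43236254e-04]), 'ee_pos': array([ 0.23678292, -0.57799781,  0.23573325]), 'eef_rot': array([ 9.81160132e-01,  1.93194894e-01, -1.73169945e-04, -7.06012458e-04]), 'ft_force': array([ 0.30135091,  0.88111062, -0.29819519]), 'torque': array([-0.00093026,  0.00964646, -0.01063188]), 'width': 0.0869283025015735}
scene {'fx': 388.0214, 'fy': 388.0214, 'cx': 253.0008, 'cy': 190.7181, 'extrinsics': [[-0.4634, -0.8861, -0.0095, 0.1795], [-0.4968, 0.2687, -0.8253, 0.4191], [0.7338, -0.3777, -0.5647, 0.8296], [0.0, 0.0, 0.0, 1.0]]}
top {'fx': 497.4906, 'fy': 497.4906, 'cx': 253.27, 'cy': 191.2856, 'extrinsics': [[0.4011, -0.916, 0.0055, -0.3179], [-0.8509, -0.3747, -0.3682, 0.4944], [0.3393, 0.143, -0.9297, 1.7453], [0.0, 0.0, 0.0, 1.0]]}
```

View pics/scene0.png

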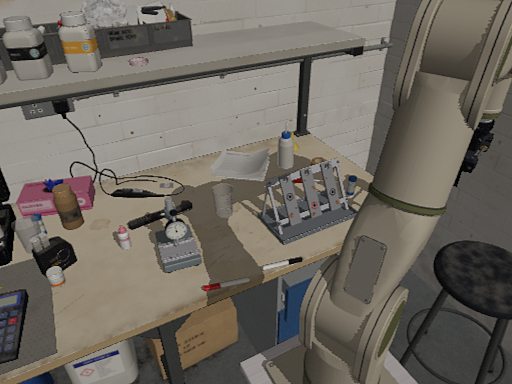

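View pics/top0.png

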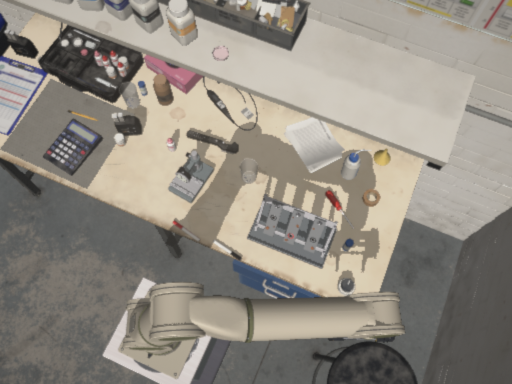

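Scene view: gauge dial at (177,230), rack around (305,200), beaker at (223,200), pink bottle at (123,238). Top view: gauge at (192,175), rack at (293,230). Next I zoom in on both.

```bash
python3 - <<'E'
import cv2,numpy as np
a=cv2.imread("pics/scene0.png");b=cv2.imread("pics/top0.png")
def c(im,x,y,w,h,s): return cv2.resize(im[y:y+h,x:x+w],None,fx=s,fy=s,interpolation=cv2.INTER_CUBIC)
r=c(a,255,150,100,95,4);g=c(a,125,190,100,95,4)
r2=c(b,240,190,100,75,4);g2=c(b,150,140,100,75,4) 
p=np.vstack([np.hstack([r,g])[:300],np.hstack([r2,g2])])
p=np.vstack([np.hstack([r,g])[:,:800],np.zeros((0,800,3),np.uint8)])
cv2.imwrite("pics/c1.png",np.vstack([cv2.resize(p,(760,361)),cv2.resize(np.hstack([r2,g2]),(760,285))])[:640] if 0 else p)
cv2.imwrite("pics/c2.png",np.hstack([r2,g2]))
E
```

```text
(no output)
```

View pics/c1.png

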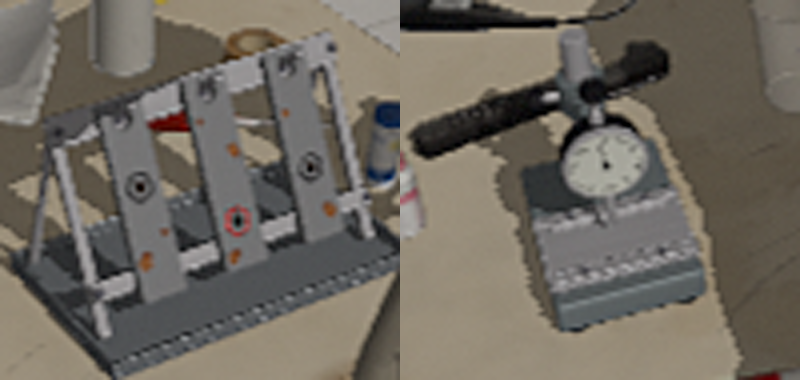

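View pics/c2.png

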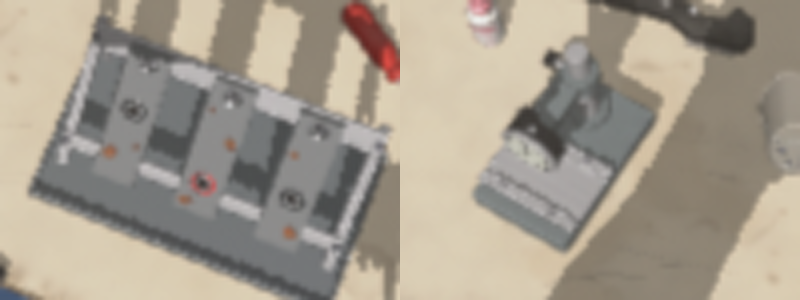

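Red plate is on the middle peg; the red pit is at scene (314,205) and top (291,236). Gauge cap is near scene (173,212).

```bash
cat > h.py <<'E'
import numpy as np,cv2
from scipy.spatial.transform import Rotation as R
from bench import readout,camera,calibration
def ray(c,p):
    E=np.array(c["extrinsics"]);d=np.array([(p[0]-c["cx"])/c["fx"],(p[1]-c["cy"])/c["fy"],1.])
    d=E[:3,:3].T@d;return -E[:3,:3].T@E[:3,3],d/np.linalg.norm(d)
def plane(c,p,z):
    o,d=ray(c,p);return o+d*(z-o[2])/d[2]
def tri(cps):
    A=np.zeros((3,3));b=np.zeros(3);rs=[ray(*x) for x in cps]
    for o,d in rs: M=np.eye(3)-np.outer(d,d);A+=M;b+=M@o
    X=np.linalg.solve(A,b);return X,[np.linalg.norm((np.eye(3)-np.outer(d,d))@(X-o)) for o,d in rs]
def proj(c,X):
    E=np.array(c["extrinsics"]);v=E[:3,:3]@X+E[:3,3];return np.array([c["fx"]*v[0]/v[2]+c["cx"],c["fy"]*v[1]/v[2]+c["cy"]])
def redmask(im):
    f=im.astype(int);return ((f[...,0]-f[...,1]>40)&(f[...,0]-f[...,2]>40)&(abs(f[...,1]-f[...,2])<25)).astype(np.uint8)
E
python3 - <<'E'
from h import *
np.set_printoptions(precision=4,suppress=True)
s,t=calibration("scene"),calibration("top")
S=lambda x,y:(s,(255+x/4,150+y/4)); G=lambda x,y:(s,(125+(x-400)/4,190+y/4))
T=lambda x,y:(t,(240+x/4,190+y/4)); U=lambda x,y:(t,(150+(x-400)/4,140+y/4))
for n,a,b in[("red",S(237,220),T(203,184)),("b1",S(140,187),T(133,110)),("b2",S(311,167),T(292,200)),
 ("holeL",S(122,120),T(150,66)),("holeM",S(208,90),T(233,100)),("holeR",S(289,66),T(319,131)),
 ("dial",G(604,163),U(530,152)),("col",G(572,36),U(576,45)),("baseFL",G(558,322),U(475,195)),("baseFR",G(703,290),U(567,248))]:
    X,e=tri([a,b]);print(n,X,np.array(e))
for p in[(33,190),(330,298),(388,140)]: print("tray",plane(*T(*p),.016))
for p in[(475,195),(567,248),(658,112)]: print("base",plane(*U(*p),.034))
for n in("beaker",):print(tri([(s,(223,212)),(t,(249,182))]))
E
```

```text
red [ 0.4886 -0.2807  0.0649] [0.0029 0.0029]
b1 [ 0.5125 -0.1997  0.1105] [0.0018 0.0018]
b2 [ 0.5006 -0.3607  0.0839] [0.0022 0.0022]
holeL [ 0.5424 -0.2008  0.1552] [0.0029 0.0029]
holeM [ 0.5407 -0.28    0.1605] [0.0029 0.0029]
holeR [ 0.5435 -0.36    0.1592] [0.0013 0.0013]
dial [0.5191 0.1686 0.1134] [0.0035 0.0035]
col [0.613  0.1595 0.1618] [0.0005 0.0005]
baseFL [0.4891 0.2265 0.0134] [0.002 0.002]
baseFR [0.4781 0.1224 0.0055] [0.0018 0.0018]
tray [ 0.4319 -0.1374  0.016 ]
tray [ 0.4475 -0.4276  0.016 ]
tray [ 0.6114 -0.4241  0.016 ]
base [0.4817 0.218  0.034 ]
base [0.4686 0.1134 0.034 ]
base [0.6314 0.0948 0.034 ]
(array([ 0.6501, -0.0373,  0.0107]), [np.float64(0.013770169646105456), np.float64(0.013770169646105425)])
```

```bash
python3 - <<'E'
from h import *
np.set_printoptions(precision=4,suppress=True)
s,t=calibration("scene"),calibration("top")
print("pink cap",tri([(s,(122,231)),(t,(170,139))]))
print("tube blue",tri([(s,(351,178)),(t,(348,243))]))
print("beaker top",tri([(s,(223,186)),(t,(249,164))]))
print("black cylinder ends",plane(t,(190,133),.04),plane(t,(236,149),.04), tri([(s,(133,224)),(t,(190,133))])[0])
E
```

```text
pink cap (array([0.6637, 0.3012, 0.0597]), [np.float64(0.00082016737094588), np.float64(0.0008201673709461247)])
tube blue (array([ 0.5456, -0.4787,  0.0757]), [np.float64(0.00472767487586317), np.float64(0.004727674875863183)])
beaker top (array([ 0.6679, -0.0367,  0.1128]), [np.float64(0.0004823303827153969), np.float64(0.0004823303827154019)])
black cylinder ends [0.7284 0.2485 0.04  ] [0.7377 0.0507 0.04  ] [0.7396 0.2574 0.0146]
```

Call:
apply_moves([
  {"translation":[0.02,0.045,0.01],"turn":[0,0,-0.14],"hand":0.06},
  {"translation":[0.02,0.045,0.01],"turn":[0,0,-0.14],"hand":0.06},
  {"translation":[0.02,0.045,0.01],"turn":[0,0,-0.11],"hand":0.06},
  {"translation":[0.02,0.045,0.01],"turn":[0,-0.14,0],"hand":0.06},
  {"translation":[0.02,0.045,0.01],"turn":[0,-0.14,0],"hand":0.06},
])

```text
time: 0.6
ee_pos: [0.3345, -0.3542, 0.2801]
eef_rot: [0.99, -0.01, 0.14, -0.007]
ft_force: [0.4, 0.2, 0.3]
width: 0.0613
```

Call:
apply_moves([
  {"translation":[0.01,0.03,-0.005],"turn":[0,-0.14,0],"hand":0.06},
  {"translation":[0.01,0.03,-0.005],"turn":[0,-0.14,0],"hand":0.06},
  {"translation":[0.01,0.02,-0.005],"turn":[0,-0.14,0],"hand":0.06},
  {"translation":[0.01,0.0,-0.005],"turn":[0,-0.14,0],"hand":0.06},
  {"translation":[0,0,0],"turn":[0,0,0],"hand":0.06},
])

```text
time: 1.1
ee_pos: [0.3761, -0.267, 0.2615]
eef_rot: [0.907, -0.007, 0.421, -0.005]
ft_force: [0.1, 0.5, -0.6]
width: 0.06
```

```bash
python3 - <<'E'
from h import *
np.set_printoptions(precision=4,suppress=True)
st=readout.read_state();print(st["ee_pos"],R.from_quat(st["eef_rot"]).as_matrix(),st["joint_positions"])
c=calibration("wrist");im=camera("wrist");cv2.imwrite("pics/w1.png",im[...,::-1])
print(ray(c,(c["cx"],c["cy"])),c["fx"]);np.save("w1.npy",c,allow_pickle=True)
E
```

```text
[ 0.3761 -0.267   0.2615] [[ 0.6462 -0.0088  0.7631]
 [-0.018  -0.9998  0.0038]
 [ 0.7629 -0.0162 -0.6463]] [ 0.903  -0.3712  0.0801  2.3514 -0.9502  0.8587 -0.0617]
(array([ 0.3105, -0.2702,  0.4136]), array([ 0.5596,  0.0086, -0.8287])) 284.0005981832322
```

View pics/w1.png

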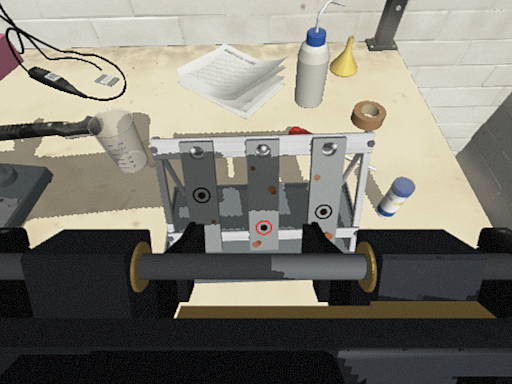

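Wrist view: red ring at (264,227) on the middle plate, pegs at (197,151), (264,149), (328,147), black rings at (202,195) and (323,211), beaker clear on the left and tube on the right.

```bash
python3 - <<'E'
from h import *
np.set_printoptions(precision=4,suppress=True)
s,t,w=calibration("scene"),calibration("top"),np.load("w1.npy",allow_pickle=True).item()
I={k:cv2.imread(f"pics/{f}.png") for k,f in(("s","scene0"),("t","top0"),("w","w1"))}
def cen(im,x,y,r,f):
    h=r;p=im[y-h:y+h+1,x-h:x+h+1].astype(float);m=f(p);v,u=np.nonzero(m);return x-h+(u.min()+u.max())/2,y-h+(v.min()+v.max())/2,(u.min()+u.max())/2 and u.mean()+x-h,v.mean()+y-h,len(u)
red=lambda p:(p[...,2]-p[...,1]>35)&(p[...,2]-p[...,0]>25)
pts={}
for k,x,y,r in(("s",314,205,5),("t",291,236,5),("w",264,227,11)):
    q=cen(I[k],x,y,r,red);print(k,np.round(q,2));pts[k]=q[2:4]
C={"s":s,"t":t,"w":w}
for ks in("wt","ws","st","wst"):
    X,e=tri([(C[k],pts[k]) for k in ks]);print(ks,X,np.array(e))
dk=lambda p:p.sum(2)<160
b1=cen(I["w"],202,195,11,dk);b2=cen(I["w"],323,211,11,dk);print(b1,b2)
for n,wp,sp,tp in(("b1",b1[2:4],(255+140/4,150+187/4),(240+133/4,190+110/4)),("b2",b2[2:4],(255+311/4,150+167/4),(240+292/4,190+200/4)),
 ("hL",(197,152),(285.5,180),(277.5,206.5)),("hM",(264,151),(307,172.5),(298.2,215)),("hR",(328,149),(327.3,166.5),(319.7,222.7))):
    X,e=tri([(w,wp),(s,sp),(t,tp)]);print(n,X,np.array(e))
# plate edges at wrist row of hole-ish
g=cv2.cvtColor(I["w"],6)
for r in(165,215):print(r,g[r,235:295])
E
```

```text
s [314.   204.5  314.   204.75  28.  ]
t [290.5  236.   290.93 236.14  14.  ]
w [263.5  227.   263.33 227.09  97.  ]
wt [ 0.4825 -0.2818  0.0791] [0.0022 0.0022]
ws [ 0.4916 -0.2797  0.065 ] [0.001 0.001]
st [ 0.489  -0.2809  0.0651] [0.0037 0.0037]
wst [ 0.4893 -0.2807  0.0655] [0.0011 0.0032 0.0042]
(np.float64(201.5), np.float64(194.5), np.float64(201.39316239316238), np.float64(194.85470085470087), 117) (np.float64(321.5), np.float64(213.5), np.float64(322.85714285714283), np.float64(211.72857142857143), 70)
b1 [ 0.5134 -0.2001  0.1105] [0.0014 0.0015 0.0023]
b2 [ 0.501  -0.3604  0.0841] [0.0012 0.0016 0.0028]
hL [ 0.5429 -0.2007  0.1571] [0.0027 0.0025 0.0039]
hM [ 0.5411 -0.2804  0.1609] [0.0014 0.0028 0.0031]
hR [ 0.5436 -0.3592  0.16  ] [0.0015 0.0004 0.0019]
165 [128 132 129 133 132 132 134 131 133 136 135 123  97  82  83  82  83  83
  79  82  81  87  86  86  80  80  85  86  85  79  87  84  83  81  84  85
  84  83  84  85  82  83  85  77 119 142 142 139 137 139 136 135 145 141
 136 136 142 142 141 136]
215 [ 96  96 111 131 115  96  97  84  74  68  74  74  68  96 142 161 159 158
 156 160 158 159 157 160 156 159 160 159 155 156 157 160 160 161 156 162
 158 157 158 158 159 161 166 136  78  67  70  70  70  72  72  72  72  70
  71  69  72  75  77  76]
```

Call:
apply_moves([
  {"translation":[0.036,-0.005,-0.03],"turn":[-0.016,0,0.009],"hand":0.06},
  {"translation":[0.036,-0.004,-0.029],"turn":[0,0,0],"hand":0.06},
  {"translation":[0.036,-0.004,-0.029],"turn":[0,0,0],"hand":0.06},
  {"translation":[0,0,0],"turn":[0,0,0],"hand":0.06},
])

```text
time: 1.55
ee_pos: [0.4902, -0.2808, 0.1825]
eef_rot: [0.909, 0.005, 0.418, 0.0]
ft_force: [-0.2, 0.8, 0.3]
width: 0.0602
```

```bash
python3 - <<'E'
from h import *
np.set_printoptions(precision=4,suppress=True)
st=readout.read_state();print(st["ee_pos"],R.from_quat(st["eef_rot"]).as_matrix(),st["joint_positions"])
c=calibration("wrist");im=camera("wrist");cv2.imwrite("pics/w2.png",im[...,::-1]);np.save("w2.npy",c,allow_pickle=True)
print(proj(c,np.array([.4905,-.2803,.066])),proj(c,np.array([.536,-.2803,.143])),proj(c,st["ee_pos"]))
E
```

```text
[ 0.4902 -0.2808  0.1825] [[ 0.6513  0.0084  0.7588]
 [ 0.0086 -1.      0.0037]
 [ 0.7588  0.0042 -0.6513]] [ 0.6231 -0.0544  0.1292  2.2917 -1.2469  0.5762  0.1816]
[250.6913 297.6779] [251.0814 212.4775] [250.9099 247.5302]
```

View pics/w2.png

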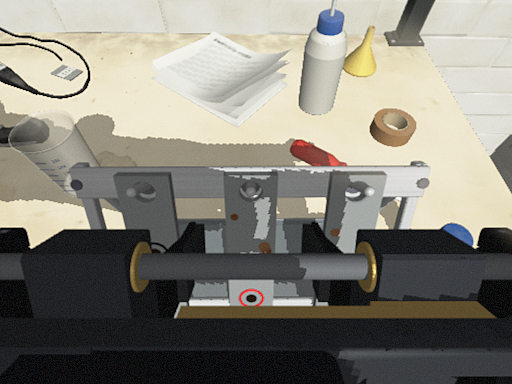

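The pit is at (251,298) in the wrist picture, as the estimate predicts, and the fingers straddle the middle plate.

Call:
apply_moves([
  {"translation":[0.015,0,-0.018],"turn":[0.004,0.05,-0.008],"hand":0.06},
  {"translation":[0.015,0,-0.018],"turn":[0,0.05,0],"hand":0.06},
  {"translation":[0.0,0,0],"turn":[0,0,0],"hand":0.06},
])

```text
time: 1.9
ee_pos: [0.5227, -0.2844, 0.1527]
eef_rot: [0.928, -0.0, 0.372, 0.001]
ft_force: [0.6, 1.2, 0.0]
width: 0.0598
```

```bash
cat > st.py <<'E'
from h import *
np.set_printoptions(precision=4,suppress=True)
st=readout.read_state();M=R.from_quat(st["eef_rot"]).as_matrix()
print(st["time"],st["ee_pos"],"z",M[:,2],"y",M[:,1],"q",st["joint_positions"],st["ft_force"],st["width"])
E
python3 st.py
```

```text
1.9 [ 0.5227 -0.2844  0.1527] z [ 0.6905 -0.0021 -0.7233] y [-0.0016 -1.      0.0014] q [ 0.587   0.0472  0.0775  2.2063 -1.1015  0.4989 -0.0114] [0.5771 1.2428 0.0368] 0.059812637048337856
```

Call:
apply_moves([
  {"translation":[0.007,0.003,-0.012],"turn":[0,0,0],"hand":0.06},
  {"translation":[0.007,0.001,-0.012],"turn":[0,0,0],"hand":0.06},
  {"translation":[0.0,0,0],"turn":[0,0,0],"hand":0.06},
])

```text
time: 2.2
ee_pos: [0.5385, -0.2838, 0.1344]
eef_rot: [0.927, -0.001, 0.375, 0.002]
ft_force: [0.5, 0.1, 0.9]
width: 0.0598
```

```bash
python3 st.py
```

```text
2.2 [ 0.5385 -0.2838  0.1344] z [ 0.695  -0.0042 -0.719 ] y [-0.0034 -1.      0.0026] q [ 0.5817  0.1034  0.0599  2.1981 -1.2035  0.4629  0.0808] [0.5058 0.1477 0.8641] 0.05979886625704725
```

Call:
apply_moves([
  {"translation":[-0.002,0.004,-0.007],"turn":[0,0,0],"hand":0.06},
  {"translation":[0.0,0,0],"turn":[0,0,0],"hand":0.06},
])

```text
time: 2.4
ee_pos: [0.5363, -0.282, 0.1308]
eef_rot: [0.926, -0.002, 0.376, 0.002]
ft_force: [-0.3, -0.0, 0.2]
width: 0.0603
```

```bash
python3 st.py
```

```text
2.4 [ 0.5363 -0.282   0.1308] z [ 0.6973 -0.006  -0.7168] y [-0.0054 -1.      0.003 ] q [ 0.596   0.1041  0.0445  2.2092 -1.2319  0.4558  0.1102] [-0.2906 -0.0039  0.1997] 0.06025639786776586
```

Call:
apply_moves([
  {"translation":[0,0.001,0],"turn":[0,0,0],"hand":0.03},
  {"translation":[0,0,0],"turn":[0,0,0],"hand":0.03},
  {"translation":[0,0,0],"turn":[0,0,0],"hand":0.03},
  {"translation":[0,0,0],"turn":[0,0,0],"hand":0.03},
], newtons=55)

```text
time: 2.8
ee_pos: [0.5363, -0.2824, 0.1346]
eef_rot: [0.926, -0.002, 0.378, 0.003]
ft_force: [1.6, 0.8, -1.7]
width: 0.039
```

```bash
python3 st.py
```

```text
2.8 [ 0.5363 -0.2824  0.1346] z [ 0.6998 -0.0071 -0.7143] y [-0.0062 -1.      0.0038] q [ 0.5942  0.0972  0.0477  2.2086 -1.2256  0.4585  0.1024] [ 1.5552  0.7617 -1.7033] 0.039049063553652036
```

Call:
apply_moves([
  {"translation":[-0.012,0,0.012],"turn":[0,0,0],"hand":0.03},
  {"translation":[-0.012,0,0.012],"turn":[0,0,0],"hand":0.03},
  {"translation":[-0.012,0,0.012],"turn":[0,0,0],"hand":0.03},
  {"translation":[-0.012,0,0.012],"turn":[0,0,0],"hand":0.03},
])

```text
time: 3.2
ee_pos: [0.4862, -0.2808, 0.1808]
eef_rot: [0.927, -0.002, 0.375, 0.001]
ft_force: [0.2, 0.2, -2.5]
width: 0.039
```

```bash
python3 st.py
```

```text
3.2 [ 0.4862 -0.2808  0.1808] z [ 0.6958 -0.0037 -0.7182] y [-0.0043 -1.      0.0009] q [ 0.6276 -0.0664  0.0877  2.2499 -1.004   0.5616 -0.0866] [ 0.2181  0.2254 -2.4652] 0.0390462351874928
```

Call:
apply_moves([
  {"translation":[0,0.01,0.03],"turn":[0,0.1,0],"hand":0.03},
  {"translation":[0,0.02,0.03],"turn":[0,0.14,0],"hand":0.03},
  {"translation":[0,0.03,0.03],"turn":[0,0.14,0],"hand":0.03},
  {"translation":[0,0.03,0.02],"turn":[0,0.14,0],"hand":0.03},
  {"translation":[0,0.03,0.01],"turn":[0,0.14,0],"hand":0.03},
])

```text
time: 3.7
ee_pos: [0.4862, -0.1815, 0.2624]
eef_rot: [0.991, -0.001, 0.136, -0.013]
ft_force: [1.8, 0.8, -3.2]
width: 0.0389
```

```bash
python3 st.py
```

```text
3.7 [ 0.4862 -0.1815  0.2624] z [ 0.2694  0.0261 -0.9627] y [ 0.0018 -0.9996 -0.0266] q [ 0.5643 -0.0782 -0.2072  1.8907 -0.1524  1.0843 -1.1621] [ 1.7805  0.7957 -3.2428] 0.03887524390312249
```

Call:
apply_moves([
  {"translation":[0,0.03,0.02],"turn":[0,0.14,0],"hand":0.03},
  {"translation":[0,0.04,0.02],"turn":[0,0.14,0],"hand":0.03},
  {"translation":[0,0.04,0.0],"turn":[0,0.14,0],"hand":0.03},
  {"translation":[0,0.04,0.0],"turn":[0,0.14,0],"hand":0.03},
  {"translation":[0,0.04,0.0],"turn":[0.03,0.0,0.1],"hand":0.03},
])

```text
time: 4.2
ee_pos: [0.4868, 0.0101, 0.3074]
eef_rot: [0.987, 0.041, -0.154, -0.013]
ft_force: [0.4, -0.1, -3.2]
width: 0.0396
```

Call:
apply_moves([
  {"translation":[0,0.045,0],"turn":[0,0,0.14],"hand":0.03},
  {"translation":[0,0.045,0],"turn":[0,0,0.14],"hand":0.03},
  {"translation":[0,0.045,0],"turn":[0,0,0.14],"hand":0.03},
  {"translation":[0,0.045,0],"turn":[0,0,0.14],"hand":0.03},
  {"translation":[0,0.045,0.0],"turn":[0,0.0,0.14],"hand":0.03},
])

```text
time: 4.7
ee_pos: [0.4886, 0.2403, 0.3044]
eef_rot: [0.91, 0.384, -0.15, 0.042]
ft_force: [1.7, -0.2, -2.1]
width: 0.0389
```

```bash
python3 st.py
```

```text
4.7 [0.4886 0.2403 0.3044] z [-0.2401 -0.1924 -0.9515] y [ 0.7121 -0.701  -0.0379] q [-0.0981  0.435  -0.6602  1.2888  0.2449  1.8157 -1.5029] [ 1.7023 -0.187  -2.0622] 0.038886878924361296
```

Call:
apply_moves([
  {"translation":[0.01,0.03,0],"turn":[0,0,0.14],"hand":0.03},
  {"translation":[0.01,0.03,0],"turn":[0,0,0.14],"hand":0.03},
  {"translation":[0.01,0.03,0],"turn":[0,0,0.14],"hand":0.03},
  {"translation":[0.01,0.02,0],"turn":[0,0,0.14],"hand":0.03},
  {"translation":[0.01,0.01,0.0],"turn":[0,0.0,0.09],"hand":0.03},
])

```text
time: 5.2
ee_pos: [0.5373, 0.3721, 0.3012]
eef_rot: [0.728, 0.668, -0.128, 0.089]
ft_force: [0.6, 0.7, -1.6]
width: 0.0392
```

Call:
apply_moves([
  {"translation":[0,0,-0.03],"turn":[0,0,0],"hand":0.03},
  {"translation":[0,0,-0.03],"turn":[0,0,0],"hand":0.03},
  {"translation":[0,0,0],"turn":[0,0,0],"hand":0.03},
])

```text
time: 5.5
ee_pos: [0.537, 0.3754, 0.2374]
eef_rot: [0.726, 0.67, -0.128, 0.089]
ft_force: [-0.2, -0.6, -2.8]
width: 0.0394
```

```bash
python3 st.py; python3 - <<'E'
from h import *
np.set_printoptions(precision=4,suppress=True)
for n in("scene","wrist"):
    c=calibration(n);im=camera(n);cv2.imwrite(f"pics/{n}3.png",im[...,::-1]);np.save(f"{n}3.npy",c,allow_pickle=True)
print(ray(c,(c["cx"],c["cy"])))
for p in([.5355,.169,.034],[.5355,.169,.176],[.5355,.169,.05]):print(proj(c,np.array(p)))
E
```

```text
5.5 [0.537  0.3754 0.2374] z [-0.066  -0.3002 -0.9516] y [ 0.9954 -0.0861 -0.0419] q [-0.3539  0.692  -0.7362  1.0984  0.5545  1.7925 -1.0679] [-0.2296 -0.5631 -2.7757] 0.03944678790251058
(array([0.5516, 0.4893, 0.3581]), array([-0.0813, -0.5448, -0.8346]))
[268.8244 251.085 ]
[269.6413 339.3688]
[268.8941 258.6161]
```

View pics/wrist3.png

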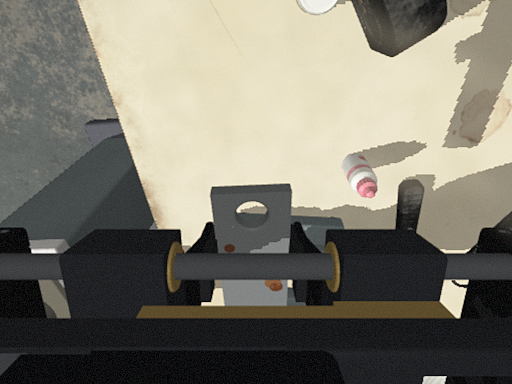

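Wrist view: the plate is held by its hole end (hole at (252,213)), the pink bottle is at (360,175), and the gauge is hidden under the hand. I'll check how the plate sits in the grip and move the camera to see the gauge from above.

Call:
apply_moves([
  {"translation":[0,-0.02,0.04],"turn":[0,0,0],"hand":0.03},
  {"translation":[0,-0.045,0.02],"turn":[0.1,0,0],"hand":0.03},
  {"translation":[0,-0.045,0.01],"turn":[0.14,0,0],"hand":0.03},
  {"translation":[0,-0.045,0],"turn":[0.14,0,0],"hand":0.03},
  {"translation":[0,-0.045,0],"turn":[0.12,0,0],"hand":0.03},
])

```text
time: 6.1
ee_pos: [0.5356, 0.2154, 0.3163]
eef_rot: [0.723, 0.688, 0.014, -0.061]
ft_force: [1.2, -0.7, -2.3]
width: 0.0393
```

Call:
apply_moves([
  {"translation":[0,-0.045,0],"turn":[0,0,0],"hand":0.03},
  {"translation":[0,-0.045,0],"turn":[0,0,0],"hand":0.03},
  {"translation":[0,0,0],"turn":[0,0,0],"hand":0.03},
])

```text
time: 6.4
ee_pos: [0.5382, 0.1112, 0.323]
eef_rot: [0.728, 0.683, 0.017, -0.056]
ft_force: [0.9, 0.6, -2.8]
width: 0.0394
```

```bash
python3 st.py; python3 - <<'E'
from h import *
np.set_printoptions(precision=4,suppress=True)
c=calibration("wrist");im=camera("wrist");cv2.imwrite("pics/wrist4.png",im[...,::-1]);np.save("wrist4.npy",c,allow_pickle=True)
for p in([.5355,.169,.034],[.5355,.169,.176],[.5355,.169,.05]):print(proj(c,np.array(p)))
# in-hand check, picture wrist3
M=R.from_quat([.726,.67,-.128,.089]).as_matrix();T=np.array([.537,.3754,.2374]);w=np.load("wrist3.npy",allow_pickle=True).item()
for u_x,u_z in((.963,-.268),):
    u=M@[u_x,0,u_z];n=M@[u_z,0,-u_x];n=M@np.array([u_z,0,-u_x]);g=T-.005*M[:,2];print("u",u,"n",n)
    for d in(.0805,.0837):
        P=g+(.108-d)*u+.001*n;E=g+(.122-d)*u+.001*n
        print(d,"hole",proj(w,P),"end",proj(w,E+.02*M[:,1]),proj(w,E-.02*M[:,1]))
E
```

```text
6.4 [0.5382 0.1112 0.323 ] z [-0.0516  0.105  -0.9931] y [ 0.9964 -0.0613 -0.0583] q [ 0.4885  0.2534 -0.8477  1.4623  0.0727  1.523  -0.4127] [ 0.8939  0.6288 -2.8253] 0.03936314988422335
[260.0153 144.5057]
[255.4823 144.5343]
[259.6548 144.508 ]
u [ 0.085   0.9952 -0.0388] n [0.0454 0.035  0.9979]
0.0805 hole [253.4244 209.151 ] end [294.9267 185.0156] [211.9008 185.1712]
0.0837 hole [253.4246 214.3145] end [294.4314 190.7357] [212.3969 190.8921]
```

View pics/wrist4.png

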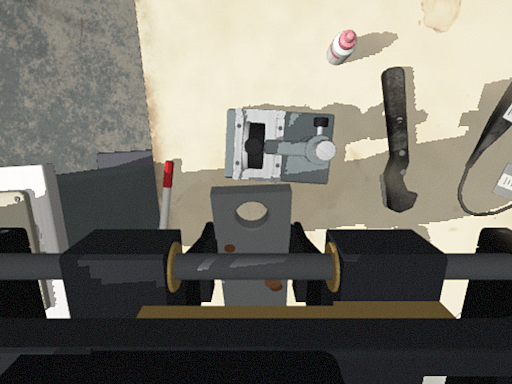

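Wrist view: the gauge lies at about (225–335, 108–185), with the dial and cap near (256,145), column at (320,150) and channel at (232–285). I take a second view for stereo, then zoom both.

Call:
apply_moves([
  {"translation":[-0.03,-0.02,0],"turn":[0,0,0],"hand":0.03},
  {"translation":[-0.03,-0.02,0],"turn":[0,0,0],"hand":0.03},
  {"translation":[0,0,0],"turn":[0,0,0],"hand":0.03},
])

```text
time: 6.75
ee_pos: [0.4763, 0.0774, 0.327]
eef_rot: [0.725, 0.686, 0.019, -0.056]
ft_force: [1.0, 0.3, -1.9]
width: 0.0389
```

```bash
python3 st.py; python3 - <<'E'
from h import *
np.set_printoptions(precision=4,suppress=True)
c=calibration("wrist");im=camera("wrist");cv2.imwrite("pics/wrist5.png",im[...,::-1]);np.save("wrist5.npy",c,allow_pickle=True)
p=proj(c,np.array([.5355,.169,.1]));print(p)
a=cv2.imread("pics/wrist4.png")[100:190,215:345];x,y=int(p[0])-40,int(p[1])-45;print(x,y)
b=im[y:y+90,x:x+130,::-1]
cv2.imwrite("pics/c3.png",cv2.resize(np.vstack([a]),None,fx=6,fy=6,interpolation=cv2.INTER_CUBIC))
cv2.imwrite("pics/c4.png",cv2.resize(b,None,fx=6,fy=6,interpolation=cv2.INTER_CUBIC))
E
```

```text
6.75 [0.4763 0.0774 0.327 ] z [-0.0485  0.1072 -0.9931] y [ 0.9971 -0.0524 -0.0544] q [ 0.6423  0.0642 -0.8438  1.6143 -0.0672  1.511  -0.2515] [ 1.0118  0.315  -1.8745] 0.03886870477199043
[304.6666 115.813 ]
264 70
```

View pics/c3.png

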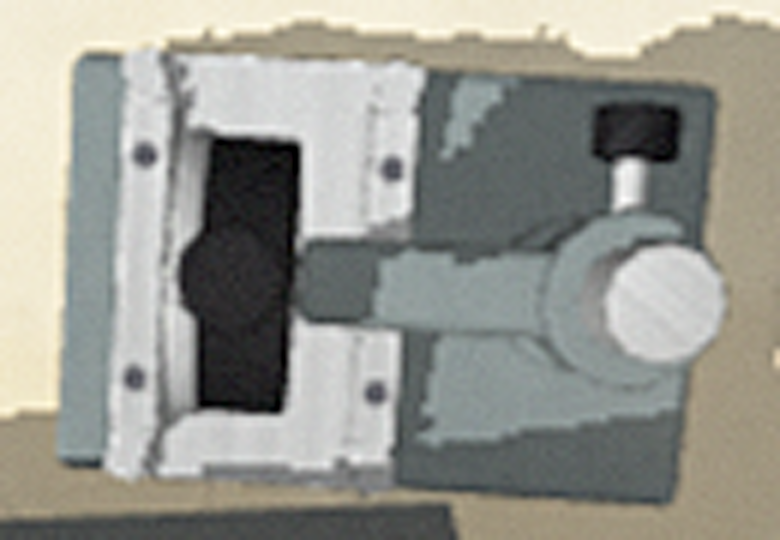

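View pics/c4.png

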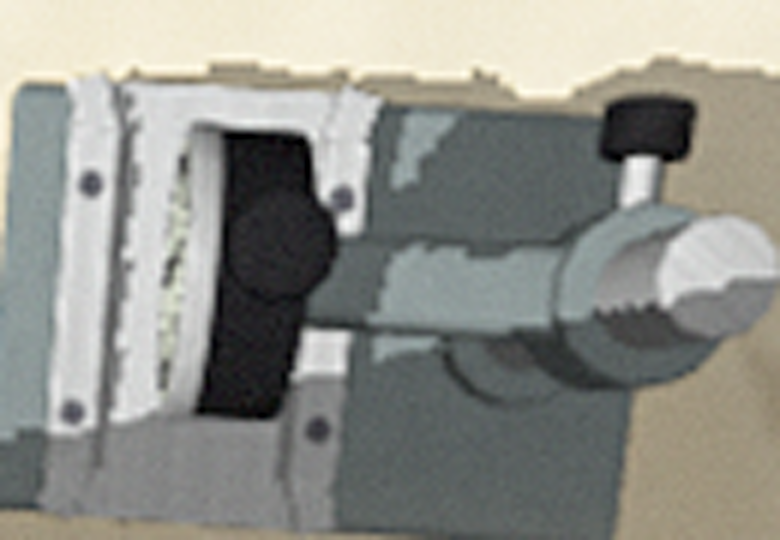

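Both crops show the cap (235,273) / (280,245) and the four rail screws clearly. I triangulate them now.

```bash
python3 - <<'E'
from h import *
np.set_printoptions(precision=4,suppress=True)
a,b=[np.load(f"wrist{i}.npy",allow_pickle=True).item() for i in(4,5)]
A=lambda p:(a,((p[0]+.5)/6-.5+215,(p[1]+.5)/6-.5+100));B=lambda p:(b,((p[0]+.5)/6-.5+264,(p[1]+.5)/6-.5+70))
s=calibration("scene")
print("cap",tri([A((235,273)),B((280,245))]), tri([A((235,273)),B((280,245)),(s,(173,212))]))
S=[]
for p,q in(((145,155),(91,184)),((392,170),(343,199)),((135,378),(72,411)),((376,393),(318,430))):
    X,e=tri([A(p),B(q)]);S.append(X);print(X,np.array(e))
S=np.array(S);m=S.mean(0);d=S[0]+S[1]-S[2]-S[3];d2=S[1]+S[3]-S[0]-S[2]
print("mean",m,"yaw",np.arctan2(-d[0],d[1]),np.arctan2(d2[1],d2[0]),np.linalg.norm(d)/2,np.linalg.norm(d2)/2)
for h in(.176,.174):print("cap@h",plane(*A((235,273)),h),plane(*B((280,245)),h))
for h in(.039,):print("mean@h",[np.mean([plane(*F(p),h) for p in L],0) for F,L in((A,((145,155),(392,170),(135,378),(376,393))),(B,((91,184),(343,199),(72,411),(318,430))))])
print("col",tri([A((665,303)),B((717,275))]))
E
```

```text
cap (array([0.5332, 0.1684, 0.1655]), [np.float64(0.00019089170756907592), np.float64(0.00019089170756907863)]) (array([0.533 , 0.1683, 0.1711]), [np.float64(0.00047117015309647157), np.float64(0.0008491493230854899), np.float64(0.0004117482171166251)])
[0.5054 0.1992 0.04  ] [0. 0.]
[0.5667 0.1915 0.042 ] [0.0001 0.0001]
[0.4986 0.144  0.0395] [0.0003 0.0003]
[0.5603 0.1362 0.0385] [0.0001 0.0001]
mean [0.5328 0.1677 0.04  ] yaw -0.11855532673231703 -0.12532969052019527 0.055718799139364526 0.062021659008807614
cap@h [0.5337 0.1685 0.176 ] [0.5317 0.1671 0.176 ]
cap@h [0.5335 0.1685 0.174 ] [0.532  0.1673 0.174 ]
mean@h [array([0.5328, 0.1677, 0.039 ]), array([0.5329, 0.1679, 0.039 ])]
col (array([0.6097, 0.1586, 0.1642]), [np.float64(0.00012499041996530665), np.float64(0.00012499041996519658)])
```

Call:
apply_moves([
  {"translation":[0.015,0.045,0],"turn":[-0.12,0,0],"hand":0.03},
  {"translation":[0.015,0.045,0],"turn":[-0.12,0,0],"hand":0.03},
  {"translation":[0.015,0.045,0],"turn":[-0.12,0,0],"hand":0.03},
  {"translation":[0.015,0.045,0],"turn":[0,0.04,-0.05],"hand":0.03},
  {"translation":[0.012,0.05,0],"turn":[0,0,0],"hand":0.03},
])

```text
time: 7.3
ee_pos: [0.5469, 0.2842, 0.3319]
eef_rot: [0.745, 0.657, -0.104, 0.047]
ft_force: [1.4, 0.3, -1.0]
width: 0.0386
```

```bash
cat > tg.py <<'E'
import sys
from st import *
s,z=float(sys.argv[1]),float(sys.argv[2])
yaw=-.122;gx=np.array([np.cos(yaw),np.sin(yaw),0]);g=np.array([-np.sin(yaw),np.cos(yaw),0]);k=np.array([0,0,1.])
tz=-.268*g-.963*k;Mt=np.c_[np.cross(gx,tz),gx,tz]
need=np.array([.533,.168,0]);T=need+(s+.0802)*g+z*k
print("delta",T-st["ee_pos"],"turn",R.from_matrix(Mt@M.T).as_rotvec())
d=st["ee_pos"]-need;print("now s",d@g-.0802,"gx",d@gx,"ft",st["ft_force"])
E
python3 tg.py .06 .075
```

```text
7.3 [0.5469 0.2842 0.3319] z [-0.0922 -0.2068 -0.974 ] y [ 0.989  -0.1325 -0.0655] q [-0.0775  0.569  -0.9012  1.1146  0.505   1.8603 -0.9747] [ 1.4029  0.338  -1.0195] 0.038613321173359375
delta [ 0.0031  0.0229 -0.2569] turn [-0.0604 -0.0583  0.0129]
now s 0.036863922724726966 gx -0.00033275411807088986 ft [ 1.4029  0.338  -1.0195]
```

Call:
apply_moves([
  {"translation":[0.003,0.023,-0.04],"turn":[-0.06,-0.058,0.013],"hand":0.03},
  {"translation":[0,0,-0.045],"turn":[0,0,0],"hand":0.03},
  {"translation":[0,0,-0.045],"turn":[0,0,0],"hand":0.03},
  {"translation":[0,0,-0.045],"turn":[0,0,0],"hand":0.03},
  {"translation":[0,0,-0.04],"turn":[0,0,0],"hand":0.03},
])

```text
time: 7.8
ee_pos: [0.5472, 0.3333, 0.1153]
eef_rot: [0.738, 0.664, -0.09, 0.086]
ft_force: [-0.2, -0.0, -2.7]
width: 0.0394
```

```bash
python3 tg.py .06 .075
```

```text
7.8 [0.5472 0.3333 0.1153] z [-0.0194 -0.2464 -0.969 ] y [ 0.9945 -0.1044  0.0067] q [-0.1633  0.7249 -0.8427  1.3726  0.6529  1.5067 -1.1571] [-0.2093 -0.0397 -2.6882] 0.03938870792462136
delta [ 0.0028 -0.0261 -0.0403] turn [-0.0209  0.0091 -0.0174]
now s 0.08558128108862842 gx -0.005992861350877187 ft [-0.2093 -0.0397 -2.6882]
```

Call:
apply_moves([
  {"translation":[0.003,-0.026,-0.02],"turn":[-0.02,0.009,-0.017],"hand":0.03},
  {"translation":[0,0,-0.015],"turn":[0,0,0],"hand":0.03},
  {"translation":[0,0,0],"turn":[0,0,0],"hand":0.03},
])

```text
time: 8.1
ee_pos: [0.5472, 0.3118, 0.073]
eef_rot: [0.74, 0.659, -0.103, 0.088]
ft_force: [-0.6, -0.3, -2.5]
width: 0.0393
```

```bash
python3 tg.py .06 .06; python3 - <<'E'
from h import *
im=camera("scene");cv2.imwrite("pics/scene6.png",cv2.resize(im[180:300,100:240,::-1],None,fx=5,fy=5,interpolation=cv2.INTER_CUBIC))
E
```

```text
8.1 [0.5472 0.3118 0.073 ] z [-0.0374 -0.2659 -0.9633] y [ 0.9931 -0.117  -0.0063] q [-0.1464  0.7582 -0.8189  1.4188  0.6731  1.4603 -1.1699] [-0.6389 -0.3078 -2.4874] 0.03927457606070096
delta [ 0.0029 -0.0047 -0.013 ] turn [-0.0004 -0.0063 -0.0047]
now s 0.06429842516543136 gx -0.003427929869557345 ft [-0.6389 -0.3078 -2.4874]
```

View pics/scene6.png

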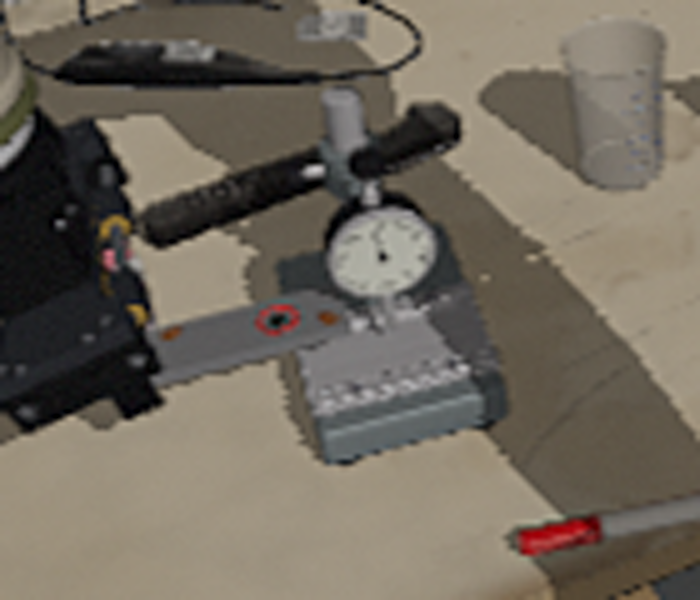

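The plate is flat over the +y end of the channel, pit at crop (278,320), nose just short of the needle. I check that numerically while still hovering.

```bash
cat > pit.py <<'E'
from h import *
import sys
np.set_printoptions(precision=4,suppress=True)
z=float(sys.argv[1]);need=np.array([.533,.168,0]);g=np.array([.1217,.9926,0]);gx=np.array([.9926,-.1217,0])
for n in("scene","top"):
    c=calibration(n);im=camera(n);q=proj(c,np.array([.533,.2,z])).astype(int)
    m=redmask(im);v,u=np.nonzero(m[q[1]-35:q[1]+35,q[0]-35:q[0]+35])
    if len(u)<4: print(n,"few",len(u));continue
    px=(u.mean()+q[0]-35,v.mean()+q[1]-35);P=plane(c,px,z)
    print(n,px,len(u),"spread",np.ptp(u),np.ptp(v),P,"s",(P-need)@g,"gx",(P-need)@gx,"needle px",proj(c,need+[0,0,.05]))
E
python3 pit.py .080
```

```text
scene (np.float64(154.16), np.float64(242.92000000000002)) 25 spread 24 5 [0.5408 0.2331 0.08  ] s 0.06557540846826175 gx -0.0002258415899184427 needle px [178.46   245.0834]
top (np.float64(169.4375), np.float64(140.75)) 16 spread 3 4 [0.6482 0.2928 0.08  ] s 0.1378993006917704 gx 0.09916365204297975 needle px [185.918  180.7058]
```

Call:
apply_moves([
  {"translation":[0.003,-0.004,-0.013],"turn":[0,-0.006,-0.005],"hand":0.03},
  {"translation":[0,0,-0.01],"turn":[0,0,0],"hand":0.03},
])

```text
time: 8.45
ee_pos: [0.5536, 0.3103, 0.0558]
eef_rot: [0.743, 0.656, -0.096, 0.091]
ft_force: [-0.1, 0.1, -2.9]
width: 0.0391
```

```bash
python3 tg.py .06 .035
```

```text
8.45 [0.5536 0.3103 0.0558] z [-0.0235 -0.2601 -0.9653] y [ 0.9924 -0.1228  0.0089] q [-0.1458  0.773  -0.8074  1.4313  0.6919  1.4224 -1.1845] [-0.101   0.0928 -2.8851] 0.03909983459977372
delta [-0.0035 -0.0031 -0.0208] turn [-0.0062  0.0098  0.0011]
now s 0.06349909981110047 gx 0.0030895007261560643 ft [-0.101   0.0928 -2.8851]
```

Call:
apply_moves([
  {"translation":[-0.003,-0.003,-0.008],"turn":[-0.006,0.01,0],"hand":0.03},
  {"translation":[0,0,-0.007],"turn":[0,0,0],"hand":0.03},
])

```text
time: 8.65
ee_pos: [0.5504, 0.3071, 0.0397]
eef_rot: [0.742, 0.656, -0.102, 0.09]
ft_force: [-0.9, -0.6, -0.8]
width: 0.0394
```

```bash
python3 tg.py .06 .035
```

```text
8.65 [0.5504 0.3071 0.0397] z [-0.0334 -0.2663 -0.9633] y [ 0.9924 -0.1229 -0.0005] q [-0.1477  0.7908 -0.7995  1.4419  0.6986  1.4093 -1.1906] [-0.909  -0.628  -0.8018] 0.03936816768333896
delta [-0.0003  0.0001 -0.0047] turn [ 0.0002 -0.0005  0.0012]
now s 0.059962531994247364 gx 0.0003456011032107082 ft [-0.909  -0.628  -0.8018]
```

Call:
apply_moves([
  {"translation":[0,0,-0.003],"turn":[0,0,0],"hand":0.03},
  {"translation":[0,0,-0.002],"turn":[0,0,0],"hand":0.03},
])

```text
time: 8.85
ee_pos: [0.5497, 0.3069, 0.0339]
eef_rot: [0.742, 0.656, -0.103, 0.089]
ft_force: [-0.4, -1.7, 4.2]
width: 0.0395
```

```bash
python3 tg.py .06 .035
```

```text
8.85 [0.5497 0.3069 0.0339] z [-0.0348 -0.2674 -0.963 ] y [ 0.9924 -0.123  -0.0017] q [-0.1494  0.7975 -0.7968  1.4451  0.7023  1.403  -1.1944] [-0.4295 -1.7388  4.1672] 0.03945400629055936
delta [0.0004 0.0002 0.0011] turn [ 0.0014 -0.0019  0.0013]
now s 0.05972432457151883 gx -0.00033669781921565994 ft [-0.4295 -1.7388  4.1672]
```

Call:
apply_moves([
  {"translation":[-0.001,-0.012,0.0],"turn":[0,0,0],"hand":0.03},
  {"translation":[-0.0015,-0.012,0],"turn":[0,0,0],"hand":0.03},
])

```text
time: 9.05
ee_pos: [0.5471, 0.2866, 0.0353]
eef_rot: [0.741, 0.658, -0.1, 0.088]
ft_force: [-0.2, 4.9, 5.2]
width: 0.0392
```

```bash
python3 tg.py .0 .035;python3 pit.py .042
```

```text
9.05 [0.5471 0.2866 0.0353] z [-0.0315 -0.2622 -0.9645] y [ 0.9929 -0.119  -0.0001] q [-0.1068  0.7685 -0.8043  1.4921  0.6979  1.378  -1.1769] [-0.2043  4.8577  5.2397] 0.039175620147838104
delta [-0.0044 -0.039  -0.0003] turn [-0.0042  0.0004 -0.0027]
now s 0.039281633121258444 gx -0.00041859730888572705 ft [-0.2043  4.8577  5.2397]
scene (np.float64(165.32), np.float64(249.2)) 25 spread 8 5 [0.5431 0.2054 0.042 ] s 0.03834919572762711 gx 0.005450309777609073 needle px [178.46   245.0834]
top few 0
```

Call:
apply_moves([
  {"translation":[-0.0013,-0.012,0],"turn":[-0.004,0,-0.003],"hand":0.03},
  {"translation":[-0.0013,-0.012,0],"turn":[0,0,0],"hand":0.03},
])

```text
time: 9.35
ee_pos: [0.5448, 0.2629, 0.0369]
eef_rot: [0.742, 0.657, -0.1, 0.09]
ft_force: [-0.5, 5.4, 3.7]
width: 0.039
```

```bash
python3 tg.py .0 .035;python3 pit.py .042
```

```text
9.35 [0.5448 0.2629 0.0369] z [-0.03   -0.2639 -0.9641] y [ 0.9926 -0.1216  0.0024] q [-0.0642  0.7393 -0.8079  1.5366  0.6938  1.3588 -1.1611] [-0.4579  5.4037  3.6662] 0.039022030724343244
delta [-0.0021 -0.0153 -0.0019] turn [-0.0023  0.0027 -0.0001]
now s 0.015465033637731662 gx 0.00019367223947537105 ft [-0.4579  5.4037  3.6662]
scene (np.float64(173.1904761904762), np.float64(247.23809523809524)) 21 spread 7 5 [0.5403 0.1826 0.042 ] s 0.015368715290951978 gx 0.005454591803768265 needle px [178.46   245.0834]
top few 0
```

Call:
apply_moves([
  {"translation":[-0.0012,-0.009,-0.001],"turn":[0,0,0],"hand":0.03},
  {"translation":[-0.0008,-0.0065,0],"turn":[0,0,0],"hand":0.03},
  {"translation":[0,0,-0.001],"turn":[0,0,0],"hand":0.03},
])

```text
time: 9.75
ee_pos: [0.5434, 0.2472, 0.0371]
eef_rot: [0.743, 0.656, -0.098, 0.09]
ft_force: [-4.1, -1.3, 10.3]
width: 0.0396
```

```bash
python3 tg.py .0 .035;python3 pit.py .042
```

```text
9.75 [0.5434 0.2472 0.0371] z [-0.028  -0.2624 -0.9646] y [ 0.9924 -0.1226  0.0045] q [-0.0336  0.7201 -0.811   1.5672  0.6915  1.3418 -1.149 ] [-4.0988 -1.3479 10.3047] 0.03959645833218731
delta [-0.0006  0.0004 -0.0021] turn [-0.0039  0.005   0.0009]
now s -0.0003413036014492943 gx 0.0006675419606796384 ft [-4.0988 -1.3479 10.3047]
scene (np.float64(178.52), np.float64(245.95999999999998)) 25 spread 23 5 [0.5382 0.1671 0.042 ] s -0.0003010775468138027 gx 0.005242221784328415 needle px [178.46   245.0834]
top few 0
```

Call:
apply_moves([
  {"translation":[0,0,0],"turn":[0,0,0],"hand":0.06},
  {"translation":[0,0,0],"turn":[0,0,0],"hand":0.06},
  {"translation":[0,0,0],"turn":[0,0,0],"hand":0.06},
])

```text
time: 10.15
ee_pos: [0.5434, 0.245, 0.0364]
eef_rot: [0.743, 0.656, -0.1, 0.091]
ft_force: [0.5, 0.0, 0.1]
width: 0.0554
```

```bash
python3 tg.py .0 .035;python3 pit.py .042; python3 - <<'E'
from h import *
im=camera("scene");cv2.imwrite("pics/scene7.png",cv2.resize(im[195:285,120:220,::-1],None,fx=6.5,fy=6.5,interpolation=cv2.INTER_CUBIC))
E
```

```text
10.15 [0.5434 0.245  0.0364] z [-0.0293 -0.2657 -0.9636] y [ 0.9923 -0.1239  0.004 ] q [-0.0331  0.7203 -0.8088  1.5681  0.6923  1.3432 -1.1489] [0.4546 0.0337 0.1444] 0.055405534556661466
delta [-0.0006  0.0026 -0.0014] turn [-0.0003  0.0041  0.0023]
now s -0.0024709911343502033 gx 0.0009522710276856322 ft [0.4546 0.0337 0.1444]
scene (np.float64(178.5), np.float64(246.58333333333331)) 24 spread 23 5 [0.5356 0.168  0.042 ] s 0.0002993064914035886 gx 0.0026071646440257706 needle px [178.46   245.0834]
top few 0
```

View pics/scene7.png

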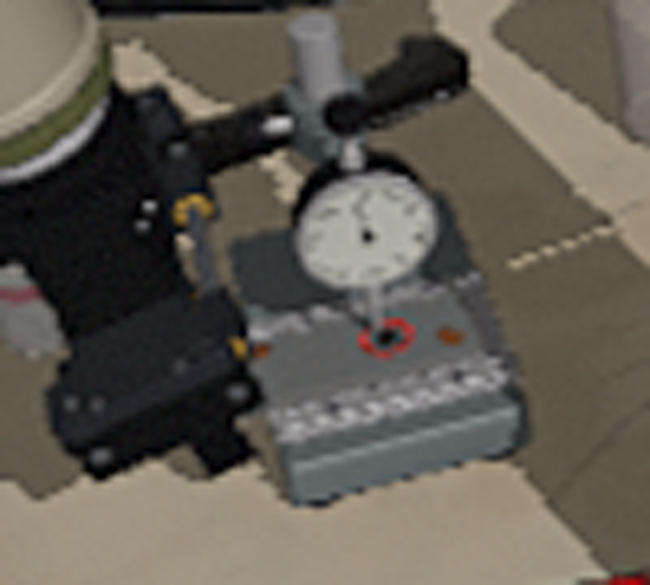

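The plate lies in the channel, with the ring centred at crop (387,337) and the needle tip at about (377,315) above it. I compare them numerically, leaving out the bottle's pink pixels.

```bash
cat > rel.py <<'E'
from h import *
np.set_printoptions(precision=4,suppress=True)
c=calibration("scene");need=np.array([.533,.168,0]);g=np.array([.1217,.9926,0]);gx=np.array([.9926,-.1217,0])
ims=np.mean([camera("scene").astype(float) for _ in range(4)],0)
q=proj(c,need+[0,0,.042]);x,y=np.round(q).astype(int)-8
p=ims[y:y+17,x:x+17];w=np.clip(p[...,0]-.5*(p[...,1]+p[...,2])-15,0,None);v,u=np.mgrid[y:y+17,x:x+17]
px=np.array([(w*u).sum(),(w*v).sum()])/w.sum();on=w>8
print("needle@.042",q,"@.050",proj(c,need+[0,0,.05]),"ring wcentroid",px,"bbox",(u[on].min()+u[on].max())/2,(v[on].min()+v[on].max())/2)
P=plane(c,px,.042)-need;print("s",P@g,"gx",P@gx)
for d in(g,gx):print("px per 5mm",proj(c,need+[0,0,.042]+.005*d)-q)
E
python3 rel.py
```

```text
needle@.042 [178.7831 247.1267] @.050 [178.46   245.0834] ring wcentroid [179.3861 246.4145] bbox 181.0 246.5
s -0.002273448128738444 gx 0.0023841464886683863
px per 5mm [-1.6975  0.4245]
px per 5mm [-0.3481 -1.0889]
```

Call:
apply_moves([
  {"translation":[0,0.004,0.012],"turn":[0,0,0],"hand":0.065},
  {"translation":[0,0.008,0.028],"turn":[0,0,0],"hand":0.065},
  {"translation":[0,0.012,0.045],"turn":[0,0,0],"hand":0.065},
  {"translation":[-0.02,0.01,0.045],"turn":[0,0,-0.1],"hand":0.065},
  {"translation":[-0.04,0,0.03],"turn":[0,0,-0.14],"hand":0.04},
])

```text
time: 11.0
ee_pos: [0.4824, 0.2791, 0.1995]
eef_rot: [0.817, 0.56, -0.113, 0.075]
ft_force: [-0.4, 0.1, 0.8]
width: 0.0618
```

Call:
apply_moves([
  {"translation":[-0.04,0,0.02],"turn":[0,0,-0.14],"hand":0.04},
  {"translation":[-0.03,-0.01,0.02],"turn":[0,0,-0.14],"hand":0.04},
  {"translation":[-0.02,-0.02,0.02],"turn":[0,0,-0.14],"hand":0.04},
  {"translation":[0,-0.03,0],"turn":[0,0,-0.14],"hand":0.04},
  {"translation":[0,-0.03,0],"turn":[0,0,-0.14],"hand":0.04},
])

```text
time: 11.5
ee_pos: [0.3824, 0.1977, 0.2714]
eef_rot: [0.962, 0.241, -0.126, 0.03]
ft_force: [-0.6, -1.4, -0.1]
width: 0.0401
```

Call:
apply_moves([
  {"translation":[0,-0.02,0],"turn":[0,0,-0.14],"hand":0.06},
  {"translation":[0,-0.02,0],"turn":[0,0,-0.14],"hand":0.06},
  {"translation":[0,0,0],"turn":[0,-0.14,-0.05],"hand":0.06},
  {"translation":[0,0,0],"turn":[0,-0.14,-0.05],"hand":0.06},
  {"translation":[0,0,0],"turn":[0,-0.14,0],"hand":0.06},
])

```text
time: 12.0
ee_pos: [0.3849, 0.1536, 0.275]
eef_rot: [0.996, 0.038, 0.084, 0.019]
ft_force: [-1.2, 1.6, -0.3]
width: 0.0597
```

```bash
python3 tg.py 0 .035
```

```text
12.0 [0.3849 0.1536 0.275 ] z [ 0.1692 -0.0319 -0.9851] y [ 0.0731 -0.9963  0.0448] q [ 0.3323 -0.3084 -0.7344  1.976  -0.1163  1.2529 -1.8585] [-1.2343  1.636  -0.3291] 0.059666493224881205
delta [ 0.1579  0.094  -0.24  ] turn [-0.2924  0.3761  1.342 ]
now s -0.11255529340074859 gx -0.14525051581865303 ft [-1.2343  1.636  -0.3291]
```

Call:
apply_moves([
  {"translation":[0.01,0.005,-0.015],"turn":[0,-0.14,0],"hand":0.065},
  {"translation":[0.01,0.005,-0.02],"turn":[0,-0.14,0],"hand":0.065},
  {"translation":[0.015,0.005,-0.025],"turn":[0,-0.14,0],"hand":0.065},
  {"translation":[0.015,0,-0.025],"turn":[0,-0.14,0],"hand":0.065},
  {"translation":[0.01,0,-0.02],"turn":[0,-0.14,0],"hand":0.065},
])

```text
time: 12.5
ee_pos: [0.4549, 0.1752, 0.1934]
eef_rot: [0.913, 0.033, 0.405, 0.035]
ft_force: [2.1, -1.2, 2.0]
width: 0.0651
```

Call:
apply_moves([
  {"translation":[0,0,0],"turn":[0,0,0],"hand":0.065},
])

```text
time: 12.6
ee_pos: [0.4539, 0.1749, 0.1911]
eef_rot: [0.913, 0.034, 0.405, 0.037]
ft_force: [-0.8, -1.6, 0.1]
width: 0.0652
```

```bash
python3 st.py; python3 - <<'E'
from h import *
c=calibration("wrist");np.save("wrist8.npy",c,allow_pickle=True)
im=np.mean([camera("wrist").astype(float) for _ in range(3)],0).astype(np.uint8);cv2.imwrite("pics/wrist8.png",im[...,::-1])
for z in(.042,.05,.176):print(z,proj(c,np.array([.533,.168,z])))
m=redmask(im);v,u=np.nonzero(m);print(len(u),u.mean(),v.mean())
q=proj(c,np.array([.533,.168,.042]));k=(abs(u-q[0])<25)&(abs(v-q[1])<25);print(k.sum(),u[k].min(),u[k].max(),v[k].min(),v[k].max())
x,y=int(q[0])-50,int(q[1])-55;print(x,y)
cv2.imwrite("pics/c8.png",cv2.resize(im[y:y+75,x:x+100,::-1],None,fx=8,fy=8,interpolation=cv2.INTER_CUBIC))
E
```

```text
12.6 [0.4539 0.1749 0.1911] z [ 0.7418 -0.0391 -0.6695] y [ 0.0331 -0.9949  0.0949] q [ 0.3778 -0.4995 -1.0556  2.4149  0.3842  0.3879 -2.5705] [-0.7532 -1.6054  0.0991] 0.06515456716390375
0.042 [248.01167639 230.76175705]
0.05 [248.56880648 227.83212328]
0.176 [261.89550304 157.75452151]
2225 133.49213483146067 39.81438202247191
93 241 273 225 240
198 175
```

No picture views are left, so I read the patch as numbers.

```bash
python3 - <<'E'
import cv2,numpy as np
im=cv2.imread("pics/wrist8.png")[...,::-1].astype(int)
for y in range(196,246):
    r=""
    for x in range(226,282):
        R,G,B=im[y,x];s=(R+G+B)//3
        r+="R" if R-max(G,B)>30 else "#" if s<50 else "+" if s<95 else "-" if s<135 else "." if s<175 else " "
    print(y,r)
E
```

```text
196 ++----------+-.                 .-----------+++#########
197 +------------.                  .-------------+++#######
198 -------------                   ..--------------+++#####
199 ++++---------                    .---------------+++####
200 -+-----------.          .   ..   .-----------------++###
201 +-------------..        .   -   .-------------------++##
202 -------------..         ..  -  .--------------------+++#
203 -----++-----.           -.     .----------------------++
204 ---+-------.            +.      .----------------------+
205 ----++----.             -.      -----------++----------+
206 --++------.             --     .---------++-------------
207 ----------..            --    .----------+--------------
208 -+---------.            .-    --------------------------
209 ----------.              -.   .-------------------------
210 -++-------.              -.   .-------------------------
211 ---------.               +.   .-------------------------
212 --+-------.             -#-. .-------------------------+
213 ----++-----.           .###+--------------------+++----+
21
[... 1249 characters left out ...]
+-.--RRR---------------------
235 ++++++++++++++++RRR++++++----.--RRR-----------.-------.-
236 +++++++++++++++++RRR+++++-...--RRR-----------.----------
237 ++++++++++++++++++RRRR+++----RRRR--.------.-----.-------
238 +++++++++++++++++++RRRRRRRRRRRRR---------.--++----------
239 ++++++++++++++++++++RRRRRRRRRRR------------RRRRR-.------
240 ++++++++++++++++++++++RRRRRRRR.------------RRRRR--------
241 +++++++++++++++++++++++++++----------------RRRRRR-------
242 ++++++++++++++++++++++++++++---------------RRRRRRR------
243 ++++++++++++++++++++++++++++---------------+RRRRRRR-----
244 ++++++++++++++++++++++++++++----------------RRRRRRR-----
245 ++++++++++++++++++++++++++++--.--------.----RRRRRRRR----
```

Wrist patch: ring spans columns 241–260, so its centre is about (250.6,231). The needle tip at about (249,228.5) would land at about (248.8,231). So the pit is about 2 mm too far toward −y, and the scene camera agrees (s = −2.3 mm). I'll regrip and shift the plate back before pressing.

Call:
apply_moves([
  {"translation":[-0.01,0,0.02],"turn":[0,0.14,0.05],"hand":0.065},
  {"translation":[-0.02,0,0.03],"turn":[0,0.14,0.05],"hand":0.065},
  {"translation":[-0.02,0,0.03],"turn":[0,0.14,0.05],"hand":0.065},
  {"translation":[-0.01,0.01,0.01],"turn":[0,0.14,0.05],"hand":0.065},
  {"translation":[0,0.01,0],"turn":[0,0.14,0.05],"hand":0.065},
])

```text
time: 13.25
ee_pos: [0.407, 0.196, 0.2773]
eef_rot: [0.981, 0.132, 0.141, -0.018]
ft_force: [0.4, 0.6, -0.4]
width: 0.0655
```

Call:
apply_moves([
  {"translation":[0,0.02,0],"turn":[0,0,0.14],"hand":0.065},
  {"translation":[0,0.03,0],"turn":[0,0,0.14],"hand":0.065},
  {"translation":[0,0.03,0],"turn":[0,0,0.14],"hand":0.065},
  {"translation":[0.01,0.03,0],"turn":[0,0,0.14],"hand":0.065},
  {"translation":[0.02,0.02,0],"turn":[0,0,0.14],"hand":0.065},
])

```text
time: 13.75
ee_pos: [0.4375, 0.3337, 0.2882]
eef_rot: [0.867, 0.478, 0.119, -0.078]
ft_force: [0.2, 0.6, 1.1]
width: 0.065
```

```bash
python3 tg.py 0.03 .14
```

```text
13.75 [0.4375 0.3337 0.2882] z [ 0.1312  0.2493 -0.9595] y [ 0.847  -0.5311 -0.0222] q [-0.309  -0.0229 -0.3461  1.7863 -0.1396  1.1199 -1.1745] [0.1751 0.6461 1.0816] 0.06500852452277664
delta [ 0.109  -0.0563 -0.1482] turn [-0.5356  0.167   0.4328]
now s 0.07265565439069246 gx -0.11499668089836204 ft [0.1751 0.6461 1.0816]
```

Call:
apply_moves([
  {"translation":[0.025,0,0],"turn":[-0.1,0.03,0.08],"hand":0.065},
  {"translation":[0.025,0,0],"turn":[-0.1,0.03,0.08],"hand":0.065},
  {"translation":[0.025,0,-0.02],"turn":[-0.1,0.03,0.08],"hand":0.065},
  {"translation":[0.025,-0.01,-0.03],"turn":[-0.1,0.03,0.08],"hand":0.065},
  {"translation":[0.01,-0.01,-0.03],"turn":[-0.1,0.03,0.08],"hand":0.065},
])

```text
time: 14.25
ee_pos: [0.5541, 0.3155, 0.2169]
eef_rot: [0.744, 0.657, -0.092, 0.078]
ft_force: [-0.5, 0.2, -0.4]
width: 0.0652
```

```bash
python3 tg.py 0.02 .12
```

```text
14.25 [0.5541 0.3155 0.2169] z [-0.0348 -0.2369 -0.9709] y [ 0.9922 -0.1248 -0.0051] q [-0.4515  0.5138 -0.3317  1.2894  0.3093  1.559  -0.9172] [-0.4823  0.1687 -0.3665] 0.06515540916941186
delta [-0.0089 -0.048  -0.0969] turn [-0.0301 -0.0014  0.0032]
now s 0.06875846322526527 gx 0.0030070879187117316 ft [-0.4823  0.1687 -0.3665]
```

Call:
apply_moves([
  {"translation":[-0.004,-0.024,-0.04],"turn":[-0.03,0,0.003],"hand":0.065},
  {"translation":[-0.004,-0.024,-0.04],"turn":[0,0,0],"hand":0.065},
  {"translation":[0,0,-0.01],"turn":[0,0,0],"hand":0.065},
])

```text
time: 14.55
ee_pos: [0.5441, 0.2673, 0.1194]
eef_rot: [0.736, 0.662, -0.112, 0.086]
ft_force: [-0.7, -0.7, -0.1]
width: 0.0653
```

```bash
python3 tg.py 0.00 .055;python3 tg.py 0.00 .036|tail -2
```

```text
14.55 [0.5441 0.2673 0.1194] z [-0.0509 -0.2757 -0.9599] y [ 0.9938 -0.1086 -0.0215] q [-0.4094  0.5368 -0.3163  1.474   0.3441  1.3922 -0.9097] [-0.7429 -0.6711 -0.1439] 0.06526595861304388
delta [-0.0013 -0.0197 -0.0644] turn [ 0.0094 -0.0227 -0.0132]
now s 0.019696609673347437 gx -0.0010759441101606969 ft [-0.7429 -0.6711 -0.1439]
delta [-0.0013 -0.0197 -0.0834] turn [ 0.0094 -0.0227 -0.0132]
now s 0.019696609673347437 gx -0.0010759441101606969 ft [-0.7429 -0.6711 -0.1439]
```

Call:
apply_moves([
  {"translation":[0,-0.009,-0.032],"turn":[0.009,-0.023,-0.013],"hand":0.065},
  {"translation":[0,-0.008,-0.03],"turn":[0,0,0],"hand":0.065},
  {"translation":[0,0,0],"turn":[0,0,0],"hand":0.065},
])

```text
time: 14.85
ee_pos: [0.5438, 0.2502, 0.0569]
eef_rot: [0.74, 0.658, -0.105, 0.088]
ft_force: [-0.2, -0.2, 0.0]
width: 0.0655
```

```bash
python3 tg.py 0.00 .036
```

```text
14.85 [0.5438 0.2502 0.0569] z [-0.0394 -0.2685 -0.9625] y [ 0.993  -0.1181 -0.0077] q [-0.3913  0.5737 -0.3051  1.5596  0.3702  1.2586 -0.9392] [-0.2358 -0.2296  0.0161] 0.06552560139014531
delta [-0.0011 -0.0026 -0.0209] turn [ 0.0023 -0.008  -0.0036]
now s 0.0026819755040445037 gx 0.0007661668236401214 ft [-0.2358 -0.2296  0.0161]
```

Call:
apply_moves([
  {"translation":[-0.001,-0.002,-0.011],"turn":[0.002,-0.008,-0.004],"hand":0.065},
  {"translation":[0,0,-0.009],"turn":[0,0,0],"hand":0.06},
  {"translation":[0,0,0],"turn":[0,0,0],"hand":0.05},
])

```text
time: 15.15
ee_pos: [0.5447, 0.251, 0.0402]
eef_rot: [0.742, 0.657, -0.1, 0.09]
ft_force: [0.7, -0.7, 0.0]
width: 0.0579
```

```bash
python3 tg.py 0.00 .036;python3 rel.py
```

```text
15.15 [0.5447 0.251  0.0402] z [-0.0301 -0.2642 -0.964 ] y [ 0.9927 -0.1202  0.0019] q [-0.3916  0.5892 -0.3053  1.5748  0.3827  1.2213 -0.9573] [ 0.7418 -0.6675  0.023 ] 0.05794378305998428
delta [-0.0019 -0.0034 -0.0042] turn [-0.002   0.0022 -0.0015]
now s 0.0036496917147140345 gx 0.0015027764219299796 ft [ 0.7418 -0.6675  0.023 ]
needle@.042 [178.7831 247.1267] @.050 [178.46   245.0834] ring wcentroid [178.8235 246.7463] bbox 179.0 246.5
s -0.00044290802786910806 gx 0.001570952618332992
px per 5mm [-1.6975  0.4245]
px per 5mm [-0.3481 -1.0889]
```

Call:
apply_moves([
  {"translation":[-0.001,0,-0.004],"turn":[0,0,0],"hand":0.03},
  {"translation":[0,0,0],"turn":[0,0,0],"hand":0.03},
  {"translation":[0,0,0],"turn":[0,0,0],"hand":0.03},
], newtons=20)

```text
time: 15.65
ee_pos: [0.5445, 0.2512, 0.0377]
eef_rot: [0.742, 0.657, -0.098, 0.09]
ft_force: [0.1, 0.5, 1.0]
width: 0.0394
```

```bash
python3 tg.py 0.00 .036;python3 rel.py
```

```text
15.65 [0.5445 0.2512 0.0377] z [-0.028  -0.2628 -0.9644] y [ 0.9927 -0.1206  0.0041] q [-0.3913  0.5905 -0.3059  1.5788  0.3847  1.2141 -0.961 ] [0.0656 0.542  1.0024] 0.03942309030734104
delta [-0.0017 -0.0036 -0.0017] turn [-0.0035  0.0045 -0.0011]
now s 0.003821393635686468 gx 0.0012414296812467889 ft [0.0656 0.542  1.0024]
needle@.042 [178.7831 247.1267] @.050 [178.46   245.0834] ring wcentroid [178.6652 246.7293] bbox 179.0 246.5
s -2.4829931221920876e-05 gx 0.0018111381639180763
px per 5mm [-1.6975  0.4245]
px per 5mm [-0.3481 -1.0889]
```

Call:
apply_moves([
  {"translation":[0,0.002,0],"turn":[0,0,0],"hand":0.03},
  {"translation":[0,0,0],"turn":[0,0,0],"hand":0.03},
])

```text
time: 16.05
ee_pos: [0.5445, 0.253, 0.0377]
eef_rot: [0.742, 0.657, -0.099, 0.09]
ft_force: [0.5, 1.2, 0.1]
width: 0.0395
```

```bash
python3 tg.py 0.00 .036;python3 rel.py
```

```text
16.05 [0.5445 0.253  0.0377] z [-0.0282 -0.2633 -0.9643] y [ 0.9926 -0.1211  0.004 ] q [-0.394   0.5926 -0.306   1.5755  0.3847  1.2162 -0.9633] [0.4964 1.2151 0.1101] 0.0394924189529512
delta [-0.0018 -0.0054 -0.0017] turn [-0.003   0.0044 -0.0006]
now s 0.00557396229338801 gx 0.001080877257210329 ft [0.4964 1.2151 0.1101]
needle@.042 [178.7831 247.1267] @.050 [178.46   245.0834] ring wcentroid [178.2795 247.4397] bbox 181.0 247.0
s 0.001646928794112492 gx -0.0007920851416835855
px per 5mm [-1.6975  0.4245]
px per 5mm [-0.3481 -1.0889]
```

Call:
apply_moves([
  {"translation":[0,0,0],"turn":[0,0,0],"hand":0.062},
  {"translation":[0,0,0],"turn":[0,0,0],"hand":0.062},
  {"translation":[0,0,0],"turn":[0,0,0],"hand":0.062},
  {"translation":[0,0.004,0.012],"turn":[0,0,0],"hand":0.065},
  {"translation":[0,0.008,0.028],"turn":[0,0,0],"hand":0.065},
])

```text
time: 16.75
ee_pos: [0.5428, 0.2625, 0.0759]
eef_rot: [0.742, 0.656, -0.102, 0.09]
ft_force: [0.7, 0.3, -0.4]
width: 0.0634
```

Call:
apply_moves([
  {"translation":[0,0.012,0.045],"turn":[0,0,0],"hand":0.065},
  {"translation":[-0.02,0.01,0.045],"turn":[0,0,-0.1],"hand":0.065},
  {"translation":[-0.04,0,0.03],"turn":[0,0,-0.14],"hand":0.065},
  {"translation":[-0.04,0,0.02],"turn":[0,0,-0.14],"hand":0.065},
  {"translation":[-0.03,-0.01,0.02],"turn":[0,0,-0.14],"hand":0.065},
])

```text
time: 17.25
ee_pos: [0.4097, 0.2782, 0.2457]
eef_rot: [0.889, 0.438, -0.121, 0.058]
ft_force: [0.1, 0.4, 0.8]
width: 0.0652
```

Call:
apply_moves([
  {"translation":[-0.02,-0.02,0.02],"turn":[0,0,-0.14],"hand":0.065},
  {"translation":[0,-0.03,0],"turn":[0,0,-0.14],"hand":0.065},
  {"translation":[0,-0.03,0],"turn":[0,0,-0.14],"hand":0.065},
  {"translation":[0,-0.02,0],"turn":[0,-0.08,-0.1],"hand":0.065},
  {"translation":[0.01,-0.01,-0.01],"turn":[0,-0.1,-0.08],"hand":0.065},
])

```text
time: 17.75
ee_pos: [0.3961, 0.1685, 0.2659]
eef_rot: [0.988, 0.142, -0.038, 0.037]
ft_force: [0.0, 0.6, -0.9]
width: 0.0652
```

Call:
apply_moves([
  {"translation":[0.01,0,-0.02],"turn":[0,-0.14,0],"hand":0.065},
  {"translation":[0.01,0,-0.02],"turn":[0,-0.14,0],"hand":0.065},
  {"translation":[0.01,0,-0.02],"turn":[0,-0.14,0],"hand":0.065},
  {"translation":[0.01,0,-0.01],"turn":[0,-0.12,0],"hand":0.065},
  {"translation":[0,0,0],"turn":[0,0,0],"hand":0.065},
])

```text
time: 18.25
ee_pos: [0.4378, 0.1677, 0.2]
eef_rot: [0.959, 0.125, 0.242, 0.072]
ft_force: [-0.5, -1.1, -0.3]
width: 0.0649
```

```bash
cat > patch.py <<'E'
from st import *
import sys
c=calibration("wrist")
im=np.mean([camera("wrist").astype(float) for _ in range(3)],0);cv2.imwrite(f"pics/{sys.argv[1]}.png",im[...,::-1])
q=proj(c,np.array([.533,.168,.042]));print(q,proj(c,np.array([.533,.168,.05])))
x0,y0=int(q[0])-20,int(q[1])-16
for y in range(y0,y0+30):
    r=""
    for x in range(x0,x0+42):
        if not(0<=x<512 and 0<=y<384): continue
        a,b,d=im[y,x];s=(a+b+d)/3
        r+="R" if a-max(b,d)>30 else "#" if s<50 else "+" if s<95 else "-" if s<135 else "." if s<175 else " "
    print(y,r)
print("x0",x0)
E
python3 patch.py w9; python3 rel.py|tail -3|head -1
```

```text
18.25 [0.4378 0.1677 0.2   ] z [ 0.483  -0.0771 -0.8722] y [ 0.2053 -0.9584  0.1984] q [-0.3346 -0.2499 -0.3606  2.2282  0.3961  0.8415 -2.2318] [-0.4917 -1.1455 -0.2799] 0.06494381655669534
[241.9804 169.0396] [243.0906 167.1165]
153 ... .+--+-+++-----+-----...  ..   .    .--
154 ...  ...  -.-------++---------.  ..      .
155 ...  .-.      ...------------++--+-. ... .
156 ...  .-.           .-.------+#+--++----...
157 ....  ....              .---+#+--++-------
158 ..... ....                 .-#-.-+-------+
159 ..........                  .#. ....-----+
160 .......  .                  .+.     ....--
161 ....-... ..                .-+.          .
162 ..........                .-+#.           
163 .............             .+##+.          
164 .-...........  .          .-+++.          
165 .........-......           .---.          
166 ..............RR            ....          
167 .............RRR..                        
168 ............-RRR.... .   .                
169 ............-RRR..----.  .                
170 .............RRR..-+++-...                
171 .............RRR..-+##+++-.               
172 .............RRR-..-+####+....       .   .
173 .............-RRR-..-++++-....RR. .. .. .-
174 ..............RRR-...-----..-RRR...-..-..+
175 ...............RRRR-.......-RRRR..-------+
176 ...............-RRRR-------RRRR-...-+-++++
177 .................RRRRRRRRRRRRR-....-++++++
178 --...............-RRRRRRRRRRR-.....--+++++
179 -----...............RRRRRRRR........-+++++
180 ..-----.............................--++++
181 .....-----..........................--++#+
182 ......-------.......................--R#R#
x0 221
s -0.00034119934627675714 gx 0.0010364432945450493[ WARN:0@5.650] global loadsave.cpp:1063 imwrite_ Unsupported depth image for selected encoder is fallbacked to CV_8U.
```

```bash
python3 - <<'E'
from h import *
for f,(cx,cy) in(("w9",(243,171)),("wrist8",(250,231))):
    im=cv2.imread(f"pics/{f}.png")[...,::-1].astype(float)
    x0,y0=cx-14,cy-14;p=im[y0:y0+28,x0:x0+28];w=p[...,0]-np.maximum(p[...,1],p[...,2])
    v,u=np.nonzero((w>30)&(np.hypot(*(np.mgrid[0:28,0:28]-14))<13))
    e=cv2.fitEllipse(np.c_[u,v].astype(np.float32));print(f,len(u),"ring centre",e[0][0]+x0,e[0][1]+y0,e[1:])
im=cv2.imread("pics/w9.png",0)
print(im[160:176,236:258])
im=cv2.imread("pics/wrist8.png",0);print();print(im[220:236,242:258])
E
```

```text
w9 79 ring centre 243.13330078125 170.70525360107422 ((14.917335510253906, 17.72871208190918), 118.85353088378906)
wrist8 96 ring centre 250.6985912322998 231.11924839019775 ((16.574172973632812, 18.25265121459961), 105.34526824951172)
[[217 216 218 216 214 214 216 215 211 213 216 210 214 161  55 173 222 212
  212 206 188 164]
 [219 217 218 217 214 215 213 213 212 212 211 186 164 129  53 174 227 223
  218 219 214 206]
 [202 215 219 215 214 215 215 213 214 214 200 150 109  82  50 140 195 214
  218 215 216 215]
 [188 209 219 217 217 215 216 213 215 219 205 147  81  43  35  90 156 204
  219 215 215 213]
 [168 201 221 217 218 215 216 214 216 218 212 173 103  62  50  81 155 211
  218 215 214 216]
 [164 205 215 197 208 217 218 215 217 218 221 202 161 117 100 109 164 213
  219 216 214 213]
 [154 185 187 181 207 221 215 215 217 216 220 220 200 159 146 151 176 210
  217 215 213 213]
 [146 169 170 178 210 220 199 205 220 214 208 216 218 210 214 212 212 216
  217 217 216 214]
 [131 153 155 139 159 182 170 198 226 200 175 206 221 221 221 221 219 217
  219 215 216 216]
 [122 140 143 120 102 101 1
[... 998 characters left out ...]
 172 126 101 115 129 111  99]
 [ 69  56  66  75  76  93 149 174 165 139 109 109 122 137 116  90]
 [ 64  53  67  72  87  84 111 157 159 116  94 112 137 142 138 134]
 [ 56  60  75  80  93  87 105 150 132  58  42  70 115 129 138 140]
 [ 43  70  77  82  82  65 100 134  96  22  10  24  72 125 136 130]
 [ 48  74  80  81  70  42  57  73  44  13  17  12  37 105 136 138]
 [ 56  71  81  84  72  35  21  25  18  22  14  18  20  97 134 136]
 [ 51  66  78  81  72  40  12  12  11  18  18   6  33 105 137 137]
 [ 55  66  78  85  83  61  30  21  16  13   9  23  81 127 139 139]
 [ 59  57  71  81  85  77  57  39  36  46  42  77 119 137 134 130]
 [ 68  60  63  73  80  79  77  58  70  96  99 119 133 137 135 115]]
```

Now the ring centre in the wrist view is (243.1,170.7) and the projected needle landing is about (243.3,171.9). Along the channel the error is under 0.5 mm, across it about 1 mm. The cap comes next.

Call:
apply_moves([
  {"translation":[-0.01,0,0.04],"turn":[0,0.12,0],"hand":0.0},
  {"translation":[0,0,0.04],"turn":[0,0.13,0],"hand":0.0},
  {"translation":[0.03,0,0.01],"turn":[0.06,0.13,0],"hand":0.0},
  {"translation":[0.04,0,0],"turn":[0.05,0.12,0],"hand":0.0},
  {"translation":[0.035,0,0],"turn":[0,0,0],"hand":0.0},
])

```text
time: 19.1
ee_pos: [0.5332, 0.1675, 0.2941]
eef_rot: [0.99, 0.138, -0.008, -0.022]
ft_force: [0.1, -0.8, 0.5]
width: 0.0331
```

```bash
python3 st.py
```

```text
19.1 [0.5332 0.1675 0.2941] z [-0.0215  0.0412 -0.9989] y [ 0.272  -0.9612 -0.0455] q [-0.2914  0.1706 -0.0765  1.5406 -0.0335  1.4362 -1.6571] [ 0.0734 -0.8355  0.53  ] 0.033090507854909565
```

Call:
apply_moves([
  {"translation":[0,0,-0.03],"turn":[-0.041,-0.021,0],"hand":0.0},
  {"translation":[0,0,-0.03],"turn":[0,0,0],"hand":0.0},
  {"translation":[0,0,-0.015],"turn":[0,0,0],"hand":0.0},
  {"translation":[0,0,0],"turn":[0,0,0],"hand":0.0},
])

```text
time: 19.5
ee_pos: [0.5408, 0.1654, 0.2156]
eef_rot: [0.991, 0.135, -0.002, -0.001]
ft_force: [-0.4, 0.2, -0.1]
width: 0.0032
```

```bash
python3 st.py
```

```text
19.5 [0.5408 0.1654 0.2156] z [-0.0033  0.0006 -1.    ] y [ 0.267  -0.9637 -0.0015] q [-0.3041  0.2189 -0.0839  1.647   0.0171  1.2793 -1.6915] [-0.3862  0.2198 -0.1242] 0.0032078917711771725
```

Fingers are nearly closed. I correct x/y by (−8,+2.5) mm and descend.

Call:
apply_moves([
  {"translation":[-0.008,0.0025,-0.006],"turn":[0,0,0],"hand":0.0},
  {"translation":[0,0,-0.006],"turn":[0,0,0],"hand":0.0},
  {"translation":[0,0,0],"turn":[0,0,0],"hand":0.0},
])

```text
time: 19.8
ee_pos: [0.5331, 0.1684, 0.2048]
eef_rot: [0.991, 0.135, -0.001, -0.001]
ft_force: [0.5, -0.6, 0.2]
width: 0.0003
```

```bash
python3 st.py
```

```text
19.8 [0.5331 0.1684 0.2048] z [-0.0024  0.0019 -1.    ] y [ 0.267  -0.9637 -0.0024] q [-0.3085  0.2117 -0.089   1.6789  0.0169  1.2533 -1.7014] [ 0.4619 -0.6113  0.1854] 0.00030520884217802736
```

Call:
apply_moves([
  {"translation":[0,0,-0.006],"turn":[0,0,0],"hand":0.0},
  {"translation":[0,0,-0.006],"turn":[0,0,0],"hand":0.0},
  {"translation":[0,0,-0.004],"turn":[0,0,0],"hand":0.0},
])

```text
time: 20.1
ee_pos: [0.5339, 0.1688, 0.1899]
eef_rot: [0.991, 0.135, 0.001, -0.002]
ft_force: [-0.6, 0.2, -1.1]
width: 0.0007
```

Call:
apply_moves([
  {"translation":[0,0,-0.003],"turn":[0,0,0],"hand":0.0},
  {"translation":[0,0,-0.002],"turn":[0,0,0],"hand":0.0},
])

```text
time: 20.3
ee_pos: [0.534, 0.1688, 0.1846]
eef_rot: [0.991, 0.135, 0.001, -0.002]
ft_force: [-1.6, 0.3, 2.1]
width: 0.0007
```

Contact with the cap at about 2 N, the spindle is moving. I continue in small steps.

Call:
apply_moves([
  {"translation":[0,0,-0.002],"turn":[0,0,0],"hand":0.0},
  {"translation":[0,0,-0.002],"turn":[0,0,0],"hand":0.0},
])

```text
time: 20.5
ee_pos: [0.5342, 0.1689, 0.1813]
eef_rot: [0.991, 0.135, 0.001, -0.002]
ft_force: [-5.9, -1.6, 16.8]
width: 0.0002
```

Call:
apply_moves([
  {"translation":[0,0,-0.002],"turn":[0,0,0],"hand":0.0},
])

```text
time: 20.6
ee_pos: [0.5343, 0.1689, 0.1809]
eef_rot: [0.991, 0.135, 0.002, -0.002]
ft_force: [-9.5, -3.0, 20.0]
width: 0.0004
```

Call:
apply_moves([
  {"translation":[0,0,-0.002],"turn":[0,0,0],"hand":0.0},
])

```text
time: 20.7
ee_pos: [0.5343, 0.169, 0.1807]
eef_rot: [0.991, 0.135, 0.002, -0.002]
ft_force: [-9.5, -2.2, 20.5]
width: 0.0005
```

Firm stop at 20 N, fingertips at 0.1668, so the spindle is about 9 mm down. That is past the 8 mm plate contact, so the needle is in the pit. I lift off and check.

Call:
apply_moves([
  {"translation":[0,0,0.005],"turn":[0,0,0],"hand":0.0},
  {"translation":[0,0,0.02],"turn":[0,0,0],"hand":0.0},
  {"translation":[-0.01,0,0.04],"turn":[0,0,0],"hand":0.0},
  {"translation":[-0.04,0,0.03],"turn":[0,-0.12,0],"hand":0.0},
  {"translation":[-0.04,0,-0.01],"turn":[0,-0.12,0],"hand":0.0},
])

```text
time: 21.2
ee_pos: [0.453, 0.1689, 0.2639]
eef_rot: [0.985, 0.131, 0.114, 0.013]
ft_force: [-0.0, 1.9, 1.7]
width: 0.0005
```

Call:
apply_moves([
  {"translation":[-0.01,0,-0.03],"turn":[0,-0.12,0],"hand":0.065},
  {"translation":[0,0,-0.03],"turn":[0,-0.12,0],"hand":0.065},
  {"translation":[0,0,-0.01],"turn":[0,0,0],"hand":0.065},
  {"translation":[0,0,0],"turn":[0,0,0],"hand":0.065},
])

```text
time: 21.6
ee_pos: [0.4374, 0.169, 0.1924]
eef_rot: [0.962, 0.132, 0.239, 0.029]
ft_force: [0.2, 0.4, 0.8]
width: 0.0249
```

```bash
python3 patch.py w10 2>/dev/null; python3 rel.py; python3 - <<'E'
from h import *
im=cv2.imread("pics/scene0.png").astype(int);b=camera("scene")[...,::-1].astype(int);cv2.imwrite("pics/sceneF.png",b)
for n,(x,y,w,h) in dict(blackL=(280,190,20,15),blackR=(325,185,20,15),beaker=(212,180,24,40),pink=(113,222,22,30),tube=(344,172,14,24)).items():
    print(n,abs(im[y:y+h,x:x+w]-b[y:y+h,x:x+w]).mean().round(1))
E
```

```text
21.6 [0.4374 0.169  0.1924] z [ 0.4669  0.0081 -0.8843] y [ 0.2399 -0.9636  0.1179] q [-0.3552 -0.2735 -0.2762  2.2578  0.2919  0.7659 -2.1071] [0.2226 0.4092 0.8306] 0.02494734064125078
[257.4226 167.839 ] [258.3581 165.8294]
151 --++----.          ..---------+-----------
152 -++++----...           .-----++-----------
153 --++++++-----..         ..---++---+-------
154 . ..-++++++--------.  .....---------------
155 .  .--.-..-+++--------...-------------+---
156 ..   .   ...-+++--------------------------
157 ...  .      ....-++-----------------------
158 ... ..            .+++--------------------
159 .....              ..---+++--------------+
160 .......   ..         ..+++++-------------+
161 ........               -+###++------------
162 ..........  ..         .+###+++-----------
163 ............            .-++++------------
164 ..............             ..-------------
165 ............-RR.             .-+-..-------
166 ............RRR.. .                .....--
167 ............RRR...-.  ..                 .
168 ............RRR...++. .                   
169 ............RRR...++-.-
[... 235 characters left out ...]
...-RRRR.......---.
175 ...............RRRRR-----RRRRR.......-----
176 ................RRRRRRRRRRRRR........-++++
177 .................RRRRRRRRRRR.........-++++
178 ---................RRRRRRR............-++-
179 ..----................................-+++
180   ...---.............................-+#++
x0 237
needle@.042 [178.7831 247.1267] @.050 [178.46   245.0834] ring wcentroid [178.9427 247.0127] bbox 180.5 247.0
s -0.0005354985477944986 gx 0.0003141408065130313
px per 5mm [-1.6975  0.4245]
px per 5mm [-0.3481 -1.0889]
blackL 20.3
blackR 19.0
beaker 46.7
pink 32.3
tube 41.2[ WARN:0@2.095] global loadsave.cpp:1063 imwrite_ Unsupported depth image for selected encoder is fallbacked to CV_8U.
```

Needle tip now shows at about (258.5,169.5) with the ring centred at about (258.8,169.5), so it sits in the pit. I move the arm clear so the other objects can be compared.

Call:
apply_moves([
  {"translation":[-0.01,-0.02,0.04],"turn":[0,0.12,0],"hand":0.065},
  {"translation":[-0.01,-0.04,0.03],"turn":[0,0.12,0],"hand":0.065},
  {"translation":[-0.01,-0.045,0.02],"turn":[0,0.12,0],"hand":0.065},
  {"translation":[-0.01,-0.045,0.01],"turn":[0,0.1,0],"hand":0.065},
  {"translation":[-0.02,-0.045,0],"turn":[0,0,0],"hand":0.065},
])

```text
time: 22.5
ee_pos: [0.3754, -0.0268, 0.2967]
eef_rot: [0.99, 0.142, 0.005, -0.008]
ft_force: [1.4, 0.0, -0.5]
width: 0.0647
```

Call:
apply_moves([
  {"translation":[-0.02,-0.045,0],"turn":[0,0,0.05],"hand":0.065},
  {"translation":[-0.02,-0.045,0],"turn":[0,0,0.05],"hand":0.065},
  {"translation":[-0.01,-0.045,0],"turn":[0,0,0.05],"hand":0.065},
  {"translation":[-0.01,-0.045,0],"turn":[0,0,0.05],"hand":0.065},
  {"translation":[-0.01,-0.045,0],"turn":[0,0,0.05],"hand":0.065},
])

```text
time: 23.0
ee_pos: [0.3026, -0.2609, 0.2995]
eef_rot: [0.964, 0.267, 0.006, -0.008]
ft_force: [1.5, 0.6, 0.8]
width: 0.0653
```

Call:
apply_moves([
  {"translation":[-0.02,-0.045,0],"turn":[0,0,0.05],"hand":0.065},
  {"translation":[-0.02,-0.045,0],"turn":[0,0,0.05],"hand":0.065},
  {"translation":[-0.02,-0.045,0],"turn":[0,0,0.05],"hand":0.065},
  {"translation":[0,-0.03,0],"turn":[0,0,0],"hand":0.065},
  {"translation":[0,0,0],"turn":[0,0,0],"hand":0.065},
])

```text
time: 23.5
ee_pos: [0.2366, -0.4349, 0.3031]
eef_rot: [0.941, 0.338, 0.005, -0.005]
ft_force: [-0.0, 0.1, -0.9]
width: 0.0652
```

```bash
python3 st.py; python3 rel.py|sed -n 1,2p; python3 - <<'E'
from h import *
B=dict(scene=dict(blackL=(280,178,20,45),blackR=(322,163,20,45),red_empty=(302,170,16,45),beaker=(212,180,24,40),pink=(113,222,22,30),tube=(344,172,14,24)),
 top=dict(blackL=(263,200,18,38),blackR=(303,215,18,38),red_empty=(285,212,18,38),beaker=(238,155,24,32),pink=(163,134,14,18),tube=(340,236,16,16)))
for n in B:
    im=cv2.imread(f"pics/{n}0.png").astype(int);b=camera(n)[...,::-1].copy();cv2.imwrite(f"pics/{n}F.png",b)
    for k,(x,y,w,h) in B[n].items(): 
        d=abs(im[y:y+h,x:x+w]-b[y:y+h,x:x+w].astype(int)).max(2);print(n,k,d.mean().round(1),(d>40).sum(),d.size)
E
```

```text
23.5 [ 0.2366 -0.4349  0.3031] z [ 0.0067  0.0126 -0.9999] y [ 0.6355 -0.772  -0.0055] q [-0.1409 -0.0522  1.1186  1.7251  0.0346  1.4462  0.0905] [-0.0467  0.0606 -0.905 ] 0.06522892089620638
needle@.042 [178.7831 247.1267] @.050 [178.46   245.0834] ring wcentroid [178.8821 246.997 ] bbox 180.5 247.0
s -0.0003838990940266781 gx 0.0004449954984215668
scene blackL 8.4 55 900
scene blackR 31.7 406 900
scene red_empty 45.9 375 720
scene beaker 11.2 88 960
scene pink 3.8 0 660
scene tube 39.5 170 336
top blackL 5.6 31 684
top blackR 31.0 275 684
top red_empty 24.3 159 684
top beaker 12.9 111 768
top pink 2.9 0 252
top tube 45.3 170 256
```

Black-right plate and tube patches differ a lot, which may be arm shadow or occlusion. I check with lighting-tolerant matching.

```bash
python3 - <<'E'
from h import *
P=dict(scene=dict(blackL=(280,178,20,45),blackR=(322,163,20,45),beaker=(212,180,24,40),tube=(342,172,18,24)),top=dict(blackL=(263,200,18,38),blackR=(303,215,18,38),beaker=(238,155,24,32),tube=(340,236,16,16)))
for n in P:
    a,b=cv2.imread(f"pics/{n}0.png"),cv2.imread(f"pics/{n}F.png")
    for k,(x,y,w,h) in P[n].items():
        ga,gb=[cv2.cvtColor(i,6) for i in(a,b)]
        r=cv2.matchTemplate(gb[y-6:y+h+6,x-6:x+w+6],ga[y:y+h,x:x+w],5);_,m,_,l=cv2.minMaxLoc(r);print(n,k,round(m,2),"shift",l[0]-6,l[1]-6,"means",a[y:y+h,x:x+w].mean((0,1)).round(),b[y:y+h,x:x+w].mean((0,1)).round())
g=cv2.cvtColor(cv2.imread("pics/sceneF.png"),6)
for y in range(166,200): print("".join("#+-. "[min(4,v//50)] for v in g[y,318:366]))
E
```

```text
scene blackL 0.84 shift 0 0 means [ 97. 100. 104.] [ 98. 101. 105.]
scene blackR 0.48 shift 1 0 means [101. 104. 106.] [83. 86. 89.]
scene beaker 0.53 shift 0 0 means [ 92. 102. 109.] [ 99. 111. 118.]
scene tube 0.4 shift 0 0 means [ 92.  98. 102.] [102. 107. 109.]
top blackL 0.78 shift 0 0 means [124. 125. 126.] [127. 128. 129.]
top blackR 0.49 shift -6 -3 means [127. 127. 128.] [97. 97. 98.]
top beaker 0.59 shift 1 0 means [132. 147. 156.] [140. 156. 166.]
top tube 0.8 shift -1 0 means [112. 118. 122.] [152. 158. 162.]
+++++++++#+++++++++++-.--------------------##+++
+++++++#+++++++++++++-.------------------.-##+++
+++#++++++++++++--+++-.--------------------#++++
++++++++++++++++--+++-.-------------------+#++++
++++++++++++++++--++++-.----------------.-+#++++
+--+#+++++++++++---+++-.----------------.-#+++++
-..-#+++++++++++-.-+++-..-----------------#+++++
...-+++++++++++-..-+++-..-----------------#+++++
--.-++++++++++++-.-+++--.------......----+#+++++
--.-+#++++++++++-.-++++-.-----.--+++--..-+#+++++
---.-#++++++++++-..-+++-.----.-+++++++---##+++++
---.-+++++++++++-..-+++-.----.-#++
[... 392 characters left out ...]
...-+#++++++++
-----.-+++++++---+++-+++-.----+--....--#++++++++
+-.--.-++++++---++++++++---.--+--....-+#++++++++
-..--.-+#++---+##+-+++++-.-.-++--....-##++++++++
-.....-+#++++++##--++++++--.-++--....+#+++++++++
+--.--++++++###+++--+++++---+++--...-##+++++++++
+++++++++++####+++---++++--++++-....+##+++++++++
+++###+++++++##+++----+++++++#+----+##++++++++++
+++++++++#+##++-++---.-+++--+##++++##+++++++++++
++##++++++++###++----..-+-.-++#+++###+++++++++++
######+++++++#++------.-+-.-++---+###+++++++++++
+######++#++++--------.-+--+----.-##++++++++++++
+++#######++++----------+-..------##++++++++++++
++++++####+++--------++-...-+-.--+##++++++++++++
+++++++++++++---------.....-#--.-+###+++++++++++
```

The tube stands in place. The black-right plate seems to be in the arm's shadow, so I move to the start pose and compare again.

Call:
apply_moves([
  {"translation":[0,-0.045,-0.02],"turn":[0,0,-0.1],"hand":0.065},
  {"translation":[0,-0.045,-0.02],"turn":[0,0,-0.1],"hand":0.065},
  {"translation":[0,-0.04,-0.02],"turn":[0,0,-0.1],"hand":0.065},
  {"translation":[0,-0.01,0],"turn":[0,0,0],"hand":0.065},
  {"translation":[0,0,0],"turn":[0,0,0],"hand":0.065},
])

```text
time: 24.3
ee_pos: [0.2445, -0.5343, 0.2546]
eef_rot: [0.973, 0.231, 0.017, -0.013]
ft_force: [0.6, 0.5, -0.2]
width: 0.0653
```

```bash
python3 st.py; python3 - <<'E'
from h import *
P=dict(scene=dict(blackL=(280,178,20,45),blackR=(322,163,20,45),blackRing=(326,186,13,13),beaker=(212,180,24,40),tube=(342,172,18,24)),top=dict(blackL=(263,200,18,38),blackR=(303,215,18,38),tube=(340,236,16,16)))
for n in P:
    a,b=cv2.imread(f"pics/{n}0.png"),camera(n)[...,::-1].copy()
    ga,gb=[cv2.cvtColor(i,6) for i in(a,b)]
    for k,(x,y,w,h) in P[n].items():
        r=cv2.matchTemplate(gb[y-6:y+h+6,x-6:x+w+6],ga[y:y+h,x:x+w],5);_,m,_,l=cv2.minMaxLoc(r);print(n,k,round(m,2),"shift",l[0]-6,l[1]-6,a[y:y+h,x:x+w].mean().round(),b[y:y+h,x:x+w].mean().round())
    if n=="scene":
        for y in range(162,206): print("".join("%3d"%(v) for v in ga[y,320:346:2]),"|","".join("%4d"%v for v in gb[y,320:346:2])) if y%2 else 0
E
```

```text
24.3 [ 0.2445 -0.5343  0.2546] z [ 0.0276  0.0325 -0.9991] y [ 0.4505 -0.8926 -0.0166] q [ 0.2268  0.4328  1.1481  1.5662 -0.4313  1.4299  0.3094] [ 0.6138  0.5473 -0.1812] 0.06533062965962158
scene blackL 0.91 shift 0 0 100.0 104.0
scene blackR 0.4 shift 5 -4 104.0 68.0
scene blackRing 0.26 shift 4 -2 96.0 53.0
scene beaker 0.44 shift 0 0 101.0 113.0
scene tube 0.21 shift 6 6 98.0 98.0
130122119106 78146149146144138146145144 |  133  52  62  65  66  70  80  86  94  98 104 109 114
 50118 95 59 77109141146164126145145144 |   44  54  62  65  69  72  78  85  93  98 105 109 114
107114 96109 61116116 69 91146145144145 |  116  54  61  65  67  70  80  84  93  98 103 108 113
120 96116110113114 98109 63158145143144 |  124  47  61  65  69  70  78  83  92  99 104 108 114
 90 77115114114114102131 90150139145145 |  126  44  59  63  66  70  79  83  94  96 102 109 113
 90 64118112115112112151121126148145146 |  139  56  60  64  66  70  79  82  95  95 103 107 111
 89 53120115114114114134132116139144126 |   86  65  57  63  66  70  76  82  92  96 102 110 113
 88 71104 91114114115100 95 78152144145 |   8
[... 791 characters left out ...]
42  48  53  52  50
 82 40 44 44100115 75112115105 88 69163 |   44  51  56  60  61  67  74  80  91  96 105 107 115
 82 86 80 40 81116114112113 99 59 48153 |   47  52  59  60  62  67  73  77  84  92 101 109 119
 81 81 82 83 59117113113115115148152150 |   43  56  59  59  61  64  70  72  85  92  97 112 121
 67 84 83 83 52112115115 78 97142149158 |   55  54  60  59  60  64  68  70  87  92  93 119 118
 36 43 79 58119101113114100 93103 80 82 |   51  55  60  57  61  61  66  68  86  88  91 118 121
 58146153152124 91115113113114101 83 54 |   51  58  59  60  59  64  64  69  82  85  97 114 122
top blackL 0.78 shift 0 0 125.0 127.0
top blackR 0.97 shift 0 0 127.0 124.0
top tube 0.76 shift 0 0 117.0 126.0
```

From the top view, the black-right plate matches its first picture at 0.97 with zero shift; the scene view of it is blocked by the arm. The other things show zero shift too, so I hand in.

```bash
python3 -c "
from bench import order;print(order.close_job())"
```

```text
the job is handed in; nothing more can be done
None
```

The red-ringed plate is in the gauge channel with the needle pressed into its pit, and I handed the job in at about 24.4 s of robot time.

**What I did:** I took the plate off the middle peg, laid it flat in the channel from the +y side and slid it under the needle. After I let go, the wrist view showed it about 2 mm too far along. I regripped it, moved it back 1.8 mm, let go again and then pressed the cap. It stopped firmly at about 20 N with the spindle roughly 9 mm down, which is past the 8 mm at which the needle touches a plate.

**Last checks:**
- **Needle and pit:** with the arm clear of the gauge, the scene camera put the pit within about 0.5 mm of the needle axis. In the wrist view the needle tip sat near the centre of the ring.
- **Black plates, tube and pink bottle:** both black plates and the tube had not moved in the top view (match 0.78 and 0.97 for the plates, 0.76 for the tube). The pink bottle looked unchanged in both cameras.

**Checks that failed or disagreed:**
- **Plate offset:** after the first release, the scene camera gave first −2.3 mm and then about 0 for the plate's offset. I trusted the wrist view.
- **Arm in the way:** in the last scene picture the arm hid the right-hand black plate and probably the tube, so for that pose I only have the top view. An earlier scene patch showed the tube standing.
- **Beaker:** it matched only weakly (0.44–0.59), within one pixel of its first position. It is transparent and the shadows on it changed, and the arm's path kept clear of it.
- **Joint limits:** one look with the wrist camera took joints 2, 4 and 7 very close to their limits. The readings stayed inside the ranges.

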